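# Strip the pellet die onto its holders

## Task

The steel pellet die has just come out of the press, still stacked together. Take it apart from the top down, one part after another, and put each part on its own white holder: the plunger stem-down in the bored block, the stop ring over the short pin, the sleeve over the tall post, and last the base, spigot up, in the shallow round nest. Keep every part upright and leave the two sample jars standing where they are.

Things in the scene. Friction and masses are not known exactly. Their poses are not given: they have to be found in the camera images.
- plunger: steel plunger, top of the stack: stem 20 mm diameter and 52 mm long, above it a knurled round head 26 mm diameter and 18 mm high (70 mm in all, 0.2 kg). Origin: centre of the stem's lower end; z up along the stem. At the start the stem hangs down through the ring and into the sleeve (2 mm clearance all round) and the head rests on the ring, so the head stands from 82 to 100 mm above the board.
- stop_ring: plain steel ring, 38 mm outer diameter, 24 mm bore, 16 mm high, 0.08 kg. Origin: centre of its underside; z up. At the start it lies on the sleeve's top, its underside 66 mm above the board, round the plunger's stem.
- die_sleeve: steel sleeve (hollow cylinder), 50 mm outer diameter, 24 mm through bore, 44 mm high, 0.36 kg. Origin: centre of its underside; z up. At the start it stands on the base, its underside 22 mm above the board, round the base's spigot.
- die_base: round steel base, bottom of the stack, standing on the dark grey work board (12 mm thick) on which all these things stand: disc 64 mm diameter and 22 mm high with a spigot 20 mm diameter and 6 mm high in the middle of its top, 0.38 kg. Origin: centre of its underside; z up.
- plunger_stand: fixed white plastic round block, 60 mm diameter, 44 mm high, for the plunger: blind bore 30 mm diameter from the top, its floor 8 mm above the board, the mouth countersunk to 40 mm. Origin: centre of its underside; z up.
- ring_pin: fixed white plastic round foot, 58 mm diameter and 10 mm high, with a short steel pin 10 mm diameter in the middle that tapers to a point 39 mm above the board, for the stop ring. Origin: centre of its underside; z up.
- sleeve_post: fixed white plastic round foot, 76 mm diameter and 12 mm high, with a tall steel post 12 mm diameter in the middle that tapers from 52 mm to its tip 67 mm above the board, for the sleeve. Origin: centre of its underside; z up.
- base_nest: fixed white plastic shallow round nest, 94 mm diameter, for the base: floor 10 mm above the board, with a rim 84 mm inside diameter whose top is 14 mm above the board. Origin: centre of its underside; z up.
- jar_large: clear sample jar with a white screw lid, 48 mm diameter, 80 mm high, loose on the board at the back left: to be left alone. Origin: centre of its underside.
- jar_small: clear sample jar with a white screw lid, 39 mm diameter, 46 mm high, loose on the board at the back, in front of the white sampler: to be left alone. Origin: centre of its underside.

How it is judged:
By the outcome, as a careful person would: the job done as asked, in the order asked, and still so for the second after the job is handed in, with the robot touching nothing.
It also fails if it takes over 96 s, if anything falls off the work surface, if the arm or the gripper's body presses on something with over 40 N, if the wrist force passes 120 N, or if a joint passes its speed limit or range.

## Robot

A 7-joint arm with a two-finger parallel gripper is mounted at the origin on a cart in front of the work surface, level with it; the furniture and walls round the work are solid. World frame = base frame: x ahead of the robot, y to its left, z up, the work surface at z = 0. Lengths are in mm, angles in rad, forces in N, time in s.
With the tool pointing down it reaches from about 350 to 900 mm from the base axis. Payload 7.2 kg.
Tool frame: the origin (TCP) lies between the finger pads; the fingertips stand 17 mm ahead of it and the grasp point (between the pads) lies 2 mm behind it; z points along the fingers, x is the direction in which the jaws open and shut, and the axes are right-handed (so a half turn about z gives the same grasp; the last joint's range is limited). The gripper opens to 88 mm and grips with 3 to 60 N. Pads are 20 mm wide; open, the fingers measure 115 mm over their backs; the gripper's body (75 mm by 178 mm) begins 61 mm behind the grasp point.
Start: joints at [-1.254, 0.411, -0.013, 1.596, 0.006, 1.134, -0.082], TCP at [234.618, 579.295, 239.653] pointing down, gripper open.
Joint ranges: [-2.95, 2.95], [-0.29, 1.99], [-1.47, 1.44], [0.14, 2.54], [-1.03, 4.17], [0.13, 1.85], [-2.86, 2.86]. Speed limits (rad/s): [2.39, 2.39, 3.01, 3.01, 3.14, 3.14, 3.14].

## Interface

Orientations are given as a unit quaternion [x, y, z, w].
In Python, from station import monitor, optics, r gives the robot as it stands.
- The arm moves only by the shell command python3 -m handwheel 'ROWS' [OPENING] [FORCE]. ROWS is JSON, one flat list of numbers, 6 for each row, row after row: the shift along the tool's x, y, z in mm, then the turn, a rotation vector about the tool's x, y, z in degrees. A call has 1 to 20 rows; each row shifts and turns the pose as measured when the row begins, along the tool's axes as they then stand; what a row does not reach is not made up. A row lasts 1/8 s, in which the tool goes at most 62.5 mm and 10.7 degrees, less where a joint would pass 70% of its speed; a pose out of reach is approached as far as the arm can. A call is refused whole if a number of a shift passes 62.5 or a number of a turn 10.7, either way. A call with a gripper value outside its range is refused whole. OPENING is the opening, from -1 (shut) to 1 (fully open), set as the call begins (- or left out, the last holds). The fingers move at their own pace and stop on an object; FORCE is the grip in N (left out, the last holds). Time passes only in rows, so rows that do not move let the fingers close. It gives the time, the measured TCP pose, the force and the opening at its end, in the units of the state.
- monitor.observe(): the state, without advancing time (a new reading comes with each control period).
- optics.camera(name): name is "side" or "top" or "wrist"; returns (picture, depth): 400x640x3 uint8, red, green, blue; 400x640 float32, mm along the optical axis (not along the pixel's ray), 0 where there is no reading.
- optics.camera_info(name): a dict with "camera_matrix" (3x3 intrinsics, pixels), "T" (4x4, takes a point from camera to world coordinates); the wrist camera has in their place "mount" (4x4, takes a point from camera to tool coordinates, whose origin is the TCP and whose axes are the tool frame's). Camera axes: x right, y up, looking along -z (the intrinsics and any distortion apply to the point x, -y, -z); pixel columns grow to the right and rows downward; lengths in mm; the calibration is good to about 2 mm. A picture is of the moment at which its call begins: read the wrist's pose just before it. camera_info takes no time and is no camera call.
- r.sign_off(): hands the job in, once; it reports no verdict.
The state is a dict: "t": time; "joint_positions": joint angles; "joint_velocities": joint speeds; "joint_efforts": joint torques, N m; "tcp_pos": TCP position; "tool_rot": TCP orientation; "contact_force": force on the tool from outside, world axes, zero at the start; "wrist_torque": the same for the moment, N m; "finger_gap": finger opening in mm.
Only numpy, scipy, OpenCV 4.12 (cv2) and the standard library are available. Lean on these libraries where they do the work, as an engineer would, in place of code of your own. Each camera call takes 0.05 s, during which the arm holds its last target.

## Working session

There is one attempt and no reset: what is moved stays moved. The work goes in short steps, Python scripts to look and compute and a shell command to move; the robot and the scene stay as the last step left them, time stands still between calls to the robot, and variables do not carry over. Pictures are saved under pics/ and viewed, and the job is handed in when it is done.

```bash
ls; mkdir -p pics
python3 - <<'E'
from station import monitor, optics, r
import cv2,numpy as np
s=monitor.observe()
for k,v in s.items(): print(k,np.round(v,4))
for n in("side","top"):
    p,d=optics.camera(n); cv2.imwrite(f"pics/{n}0.png",p[:,:,::-1]); np.savez(f"pics/{n}0.npz",p=p,d=d)
for n in("side","top","wrist"):
    for k,v in optics.camera_info(n).items(): print(n,k,np.round(v,4).tolist() if not isinstance(v,str) else v)
E
```

```text
pics
t 0.0
joint_positions [-1.2542  0.4119 -0.0127  1.5971  0.0056  1.1343 -0.0822]
joint_velocities [-0.0005  0.0004 -0.0008  0.0006  0.0002 -0.0007 -0.0018]
joint_efforts [ 1.10000e-03 -5.87968e+01  6.42400e-01 -2.91064e+01 -5.38000e-02
  1.85000e-02  1.00000e-04]
tcp_pos [234.4735 578.8237 238.805 ]
tool_rot [ 8.293e-01  5.589e-01 -6.000e-04  5.000e-04]
contact_force [ 0.2048 -0.2187  0.6612]
wrist_torque [-0.0214  0.0322  0.0101]
finger_gap 87.7213
side camera_matrix [[467.9927, 0.0, 315.463], [0.0, 467.9927, 197.4174], [0.0, 0.0, 1.0]]
side T [[0.9999, 0.0156, 0.0048, 548.3624], [-0.006, 0.6242, -0.7812, -751.508], [-0.0152, 0.7811, 0.6242, 635.3742], [0.0, 0.0, 0.0, 1.0]]
top camera_matrix [[405.3533, 0.0, 319.9604], [0.0, 405.3533, 203.6927], [0.0, 0.0, 1.0]]
top T [[-0.0202, 0.9927, -0.1189, 419.7039], [-0.9997, -0.0218, -0.0123, -26.5362], [-0.0148, 0.1186, 0.9928, 951.5797], [0.0, 0.0, 0.0, 1.0]]
wrist camera_matrix [[321.4712, 0.0, 325.0391], [0.0, 321.4712, 204.8093], [0.0, 0.0, 1.0]]
wrist mount [[1.0, 0.0001, 0.0001, 0.0057], [0.0001, -0.9688, -0.2479, -67.9003], [0.0001, 0.2479, -0.9688, -145.1644], [0.0, 0.0, 0.0, 1.0]]
```

View pics/side0.png

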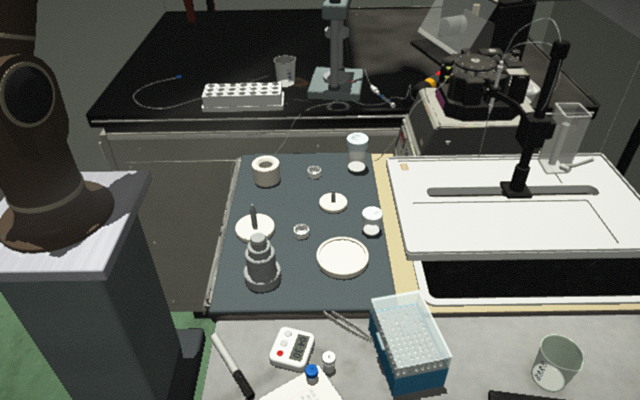

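View pics/top0.png

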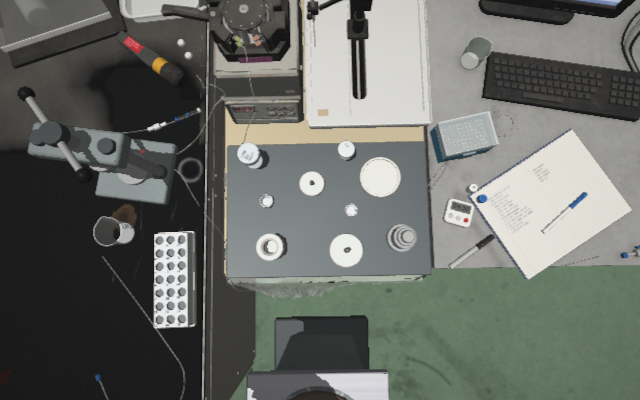

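The side view shows the stack near (261,262). In the top view it is at (402,237). The holders in the top view are the plunger stand (271,246), ring pin (312,183), sleeve post (346,250) and nest (380,177). The jars are at (250,155) and (346,150), and there are two small loose rings at (267,201) and (351,210). Next I'll zoom in and measure.

```bash
cat > h.py <<'E'
import numpy as np,cv2
from station import monitor, optics, r
from scipy.spatial.transform import Rotation as R
def cam(n,s=None):
    i=optics.camera_info(n); K=np.array(i["camera_matrix"])
    if n=="wrist":
        s=s or monitor.observe(); W=np.eye(4); W[:3,:3]=R.from_quat(s["tool_rot"]).as_matrix(); W[:3,3]=s["tcp_pos"]
        return K,W@np.array(i["mount"])
    return K,np.array(i["T"])
def ray(c,u,v):
    K,T=c; d=np.array([(u-K[0,2])/K[0,0],-(v-K[1,2])/K[1,1],-1.]); return T[:3,3],T[:3,:3]@d
def onz(c,u,v,z):
    o,d=ray(c,u,v); return o+d*(z-o[2])/d[2]
def proj(c,p):
    K,T=c; q=T[:3,:3].T@(np.asarray(p,float)-T[:3,3]); return np.array([K[0,2]+K[0,0]*q[0]/-q[2],K[1,2]-K[1,1]*q[1]/-q[2]])
def dep(c,u,v,d):
    o,e=ray(c,u,v); return o+e*d
E
python3 - <<'E'
from h import *
for n,(x,y,w,h) in dict(side=(200,145,200,170),top=(220,130,220,155)).items():
    p=np.load(f"pics/{n}0.npz")["p"]; q=cv2.resize(p[y:y+h,x:x+w],None,fx=3.6,fy=3.5,interpolation=cv2.INTER_CUBIC); cv2.imwrite(f"pics/{n}0z.png",q[:,:,::-1])
c=cam("top"); z=np.load("pics/top0.npz"); d=z["d"]
print(proj(c,monitor.observe()["tcp_pos"]), proj(cam("side"),monitor.observe()["tcp_pos"]))
for n,u,v in [("board",320,220),("board",240,220),("stack",402,231),("nest",380,177),("pst",281,246),("jl",250,147),("js",346,146),("post",346,250),("postfoot",335,255),("ringfoot",305,187),("nut",267,201),("bench",450,300)]:
    print(n,np.round(dep(c,u,v,d[v,u]),1))
c=cam("side"); d=np.load("pics/side0.npz")["d"]
for n,u,v in [("board",300,290),("stack",259,240),("nest",343,258)]:
    print(n,np.round(dep(c,u,v,d[v,u]),1))
E
```

```text
[-25.73157175 368.43404252] [200.73756107  10.0467943 ]
board [493.9 -14.3  14.8]
board [497.8 171.5  14.9]
stack [ 460.8 -188.1   91.9]
nest [ 590.2 -155.6   23.2]
pst [435.1  71.9  58.5]
jl [650.6 134.1  90.9]
js [655.4 -76.7  62.4]
post [423.4 -69.5  76.6]
postfoot [412.8 -46.9  23. ]
ringfoot [570.6  18.8  23.4]
nut [541.  108.5  14.7]
bench [ 217.5 -523.5 -729.2]
board [ 515.6 -224.    11.4]
stack [ 452.4 -202.8  110.7]
nest [ 592.3 -160.1   21.9]
```

Run:
```python
from h import *
s=monitor.observe(); print(s["t"]); print(np.round(R.from_quat(s["tool_rot"]).as_matrix(),3))
p,d=optics.camera("wrist"); cv2.imwrite("pics/w0.png",p[:,:,::-1])
```

```text
0.1
[[ 0.375  0.927 -0.   ]
 [ 0.927 -0.375 -0.001]
 [-0.001  0.    -1.   ]]
```

View pics/side0z.png

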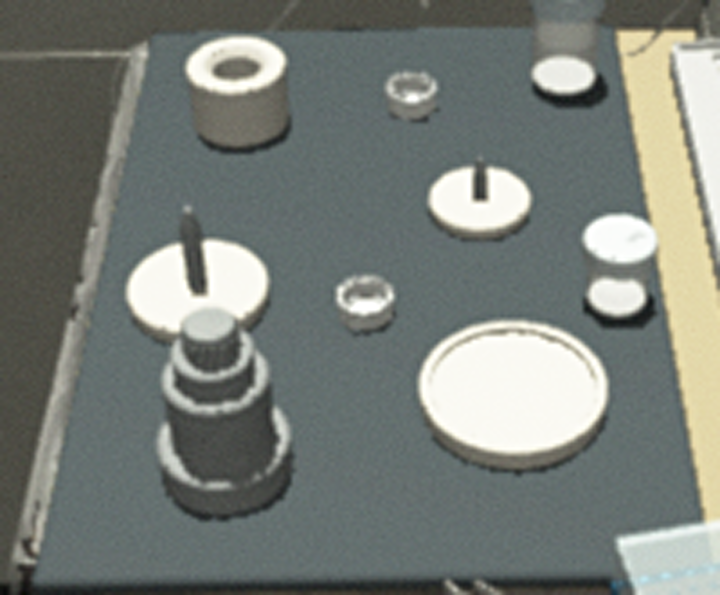

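View pics/top0z.png

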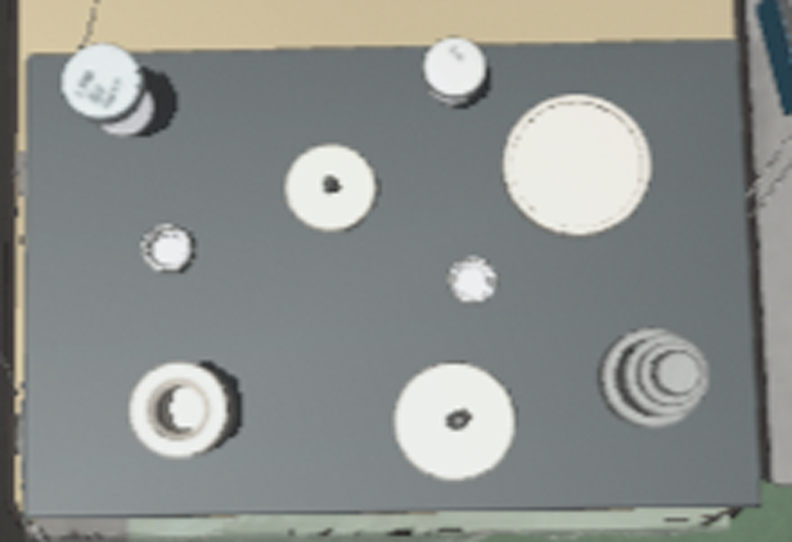

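View pics/w0.png

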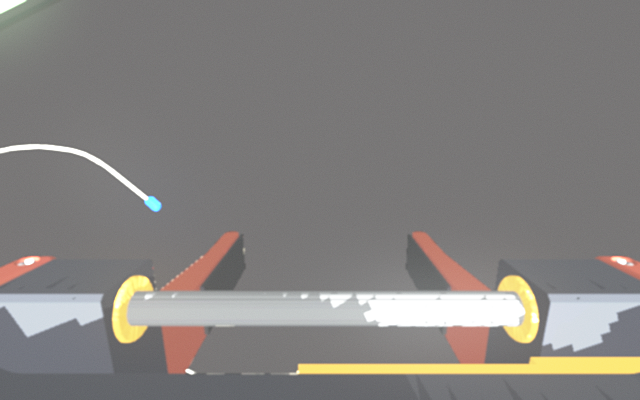

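```bash
cat > m.py <<'E'
from h import *
from scipy.optimize import least_squares
def circ(c,mask,seed,z,rad):
    n,l,st,ce=cv2.connectedComponentsWithStats(mask.astype(np.uint8))
    k=l[seed[1],seed[0]]
    if k==0: return None
    cs,_=cv2.findContours((l==k).astype(np.uint8),cv2.RETR_EXTERNAL,cv2.CHAIN_APPROX_NONE)
    q=max(cs,key=len)[:,0,:].astype(float); q=cv2.convexHull(q.astype(np.float32))[:,0]
    cs=max(cs,key=len)[:,0,:]
    P=np.array([onz(c,u,v,z)[:2] for u,v in cs])
    f=lambda x:np.hypot(*(P-x[:2]).T)-x[2]
    s=least_squares(f,[*P.mean(0),rad],loss="soft_l1",f_scale=.7)
    return np.round(s.x,1),round(float(np.abs(s.fun).mean()),2)
E
python3 - <<'E'
from m import *
S={"pstand":(56,30,(265,161),(283,246)),"ringpin":(22,29,(325,204),(305,187)),"post":(24,38,(248,230),(335,255)),"nest":(26,47,(343,258),(380,177)),"jl":(92,24,(357,138),(248,154)),"js":(58,19.5,(372,212),(346,148))}
for j,n in enumerate(("side","top")):
    p=np.load(f"pics/{n}0.npz")["p"]; g=p.min(2)
    for k,v in S.items():
        for th in (150,190,215,230):
            print(n,k,th,circ(cam(n),g>th,v[2+j],v[0],v[1]))
E
```

```text
side pstand 150 None
side pstand 190 None
side pstand 215 None
side pstand 230 None
side ringpin 150 (array([579.3,   2.6,  28.2]), 4.7)
side ringpin 190 (array([579.5,   3.1,  26.9]), 4.82)
side ringpin 215 (array([579.4,   3. ,  25.9]), 4.67)
side ringpin 230 (array([579.2,   3.1,  25.4]), 4.62)
side post 150 (array([424.2, -73.4,  37.3]), 6.62)
side post 190 (array([424.2, -73. ,  36. ]), 6.56)
side post 215 (array([423.3, -70.6,  33.9]), 7.61)
side post 230 (array([422.5, -69.9,  32.5]), 7.7)
side nest 150 (array([ 590.7, -155. ,   46.9]), 0.55)
side nest 190 (array([ 590.7, -154.9,   45.8]), 0.52)
side nest 215 (array([ 590.7, -155. ,   45.2]), 0.51)
side nest 230 (array([ 590.6, -156. ,   44. ]), 2.32)
side jl 150 (array([637.7, 136.4,  24.2]), 1.01)
side jl 190 (array([637.4, 136.2,  22.1]), 0.73)
side jl 215 (array([637.8, 136.4,  21.6]), 0.66)
side jl 230 (array([637.7, 136.5,  21.2]), 0.7)
side js 150 (array([ 881.4, -115.5,  222.9]), 55.43)
side js 190 (array([650.8, -78.1,  18.3]), 0.6)
side js 215 (array([650.7, -77.9,  17.6]), 0.57)
side js 230 (array([650.9, -77.5,  17
[... 339 characters left out ...]
 37.3]), 0.58)
top post 190 (array([423.8, -71.3,  36.1]), 0.54)
top post 215 (array([424.1, -71.4,  35.2]), 0.55)
top post 230 (array([423.8, -71.6,  33.9]), 0.52)
top nest 150 (array([ 591.2, -154.8,   46.2]), 0.54)
top nest 190 (array([ 591. , -154.5,   45.1]), 0.57)
top nest 215 (array([ 588.6, -153.1,   42. ]), 1.49)
top nest 230 None
top jl 150 (array([ 714.8, -248.3,  251.3]), 89.45)
top jl 190 (array([638.3, 139.2,  21.6]), 0.53)
top jl 215 (array([638.1, 139.5,  20.8]), 0.56)
top jl 230 None
top js 150 (array([ 726.4, -257. ,  261.3]), 92.98)
top js 190 (array([650.8, -76. ,  17.5]), 0.5)
top js 215 (array([650.5, -76.4,  16.8]), 0.59)
top js 230 (array([649.2, -75.5,  14.6]), 1.77)
```

Run:
```python
from h import *
for n,(x,y,w,h) in dict(side=(230,225,60,70),top=(375,210,60,50)).items():
    p=np.load(f"pics/{n}0.npz")["p"]; q=cv2.resize(p[y:y+h,x:x+w],None,fx=8,fy=8,interpolation=cv2.INTER_NEAREST); cv2.imwrite(f"pics/{n}0s.png",q[:,:,::-1])
```

```text
(no output)
```

View pics/side0s.png

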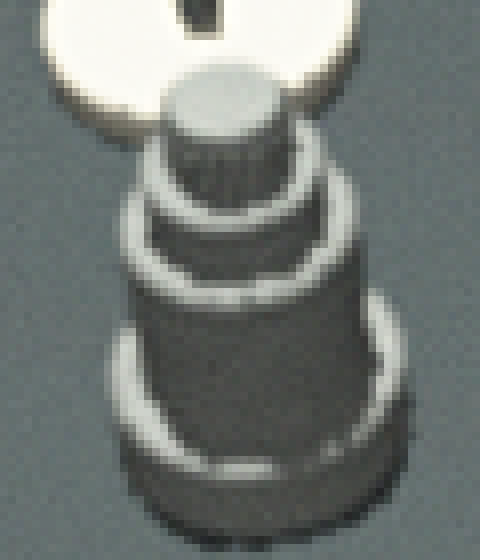

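View pics/top0s.png

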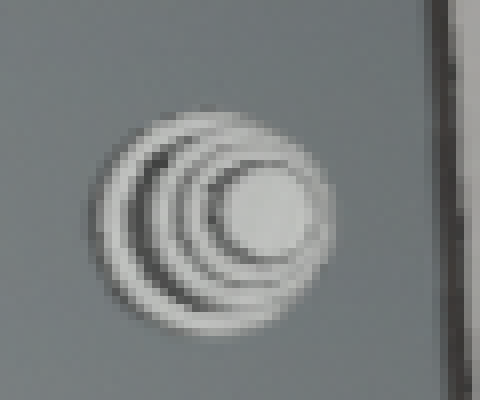

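Run:
```python
from m import *
for n,sd in (("side",(256,167)),("top",(261,246))):
    p=np.load(f"pics/{n}0.npz")["p"]; g=p.min(2)
    for th in (150,180,200,215): print(n,th,g[sd[1],sd[0]],circ(cam(n),g>th,sd,56,30))
print("head",onz(cam("side"),257.6,237.1,112),onz(cam("top"),407.75,236,112))
print("discedge top", onz(cam("top"),375+215/8-.5,210+222/8-.5,34))
c=cam("side");
print("sleeve top side",[onz(c,230+u/8-.5,225+v/8-.5,78) for u,v in((120,225),(358,215),(235,300))])
print("base side",[onz(c,230+u/8-.5,225+v/8-.5,34) for u,v in((112,368),(402,352),(243,470))])
print("pin tips", [ (n,onz(cam(n),u,v,z)) for n,u,v,z in (("side",200+187/3.6,145+207/3.5,79),("top",220+459/3.6,130+419/3.5,50),("side",200+480/3.6,145+158/3.5,51),("top",220+331/3.6,130+184/3.5,36))])
```

```text
side 150 245 (array([434.3,  97.6,  29.8]), 0.9)
side 180 245 (array([434. ,  97.7,  28.3]), 0.78)
side 200 245 (array([434.1,  97.9,  27.8]), 0.73)
side 215 245 (array([434.2,  97.8,  27.3]), 0.78)
top 150 170 (array([434.4,  99. ,  29.3]), 0.5)
top 180 170 None
top 200 170 None
top 215 170 None
head [ 449.753696   -197.34026578  112.        ] [ 449.27737642 -195.63262209  112.        ]
discedge top [ 449.51748205 -196.91058871   34.        ]
sleeve top side [array([ 424.84383428, -198.43681289,   78.        ]), array([ 474.37540762, -196.56424821,   78.        ]), array([ 450.77524451, -220.32959038,   78.        ])]
base side [array([ 418.22226289, -197.9489221 ,   34.        ]), array([ 480.69408598, -194.55219679,   34.        ]), array([ 449.07372155, -227.24158622,   34.        ])]
pin tips [('side', array([424.75483283, -72.38552908,  79.        ])), ('top', array([424.03283896, -74.1367433 ,  50.        ])), ('side', array([580.45346917,   2.73076101,  51.        ])), ('top', array([578.47186207,   2.13672782,  36.        ]))]
```

```bash
python3 -m handwheel '[0,0,0,0,0,-7.4, 0,0,0,0,0,-7.4, 0,0,0,0,0,-7.2, 0,0,0,0,0,0]' 1 20
python3 - <<'E'
from h import *
s=monitor.observe(); print(np.round(R.from_quat(s["tool_rot"]).as_matrix(),3),np.round(s["joint_positions"],3))
E
```

```text
t: 0.65
tcp_pos: [234.2, 578.2, 237.5]
tool_rot: [0.704, 0.711, -0.002, 0.001]
contact_force: [-0.1, 0.8, 0.2]
finger_gap: 87.6
[[-0.01   1.    -0.001]
 [ 1.     0.01  -0.004]
 [-0.004 -0.001 -1.   ]] [-1.196  0.416 -0.093  1.594  0.041  1.137  0.282]
```

```bash
python3 -m handwheel '[-40,15,0,0,0,0, -55,24,0,0,0,0, -55,24,0,0,0,0, -55,24,0,0,0,0, -55,24,0,0,0,0, -55,24,0,0,0,0, -55,24,0,0,0,0, -55,24,0,0,0,0, -50,20,0,0,0,0]'
python3 - <<'E'
from h import *
s=monitor.observe(); print(np.round(R.from_quat(s["tool_rot"]).as_matrix(),3),np.round(s["joint_positions"],3))
E
```

```text
t: 1.78
tcp_pos: [439.5, 91.9, 237.8]
tool_rot: [0.712, 0.702, -0.0, -0.0]
contact_force: [0.3, 0.5, -0.3]
finger_gap: 87.8
[[ 0.015  1.    -0.   ]
 [ 1.    -0.015  0.   ]
 [ 0.    -0.    -1.   ]] [-0.517  0.105  0.222  2.015 -0.027  1.025  1.273]
```

```bash
python3 -m handwheel '[-40,2,0,0,0,0, -52,2,0,0,0,0, -52,3,0,0,0,0, -52,3,0,0,0,0, -50,2,0,0,0,0, -40,2,0,0,0,0, 0,0,0,0,0,-0.8]'
python3 - <<'E'
from h import *
s=monitor.observe(); print(np.round(R.from_quat(s["tool_rot"]).as_matrix(),3),np.round(s["joint_positions"],3))
p,d=optics.camera("wrist"); cv2.imwrite("pics/w1.png",p[:,:,::-1]);np.savez("pics/w1.npz",p=p,d=d)
print(proj(cam("wrist",s),[449.6,-196.5,112]),proj(cam("wrist",s),[424,-72,79]))
E
```

```text
t: 2.65
tcp_pos: [446.3, -208.0, 239.0]
tool_rot: [0.718, 0.696, 0.002, 0.001]
contact_force: [0.2, 0.4, -0.4]
finger_gap: 87.9
[[ 0.031  0.999  0.004]
 [ 1.    -0.031  0.   ]
 [ 0.     0.004 -1.   ]] [-0.087  0.186  0.494  1.939 -0.104  1.036  1.991]
[338.09484482 205.56677611] [467.14313258 166.72773625]
```

View pics/w1.png

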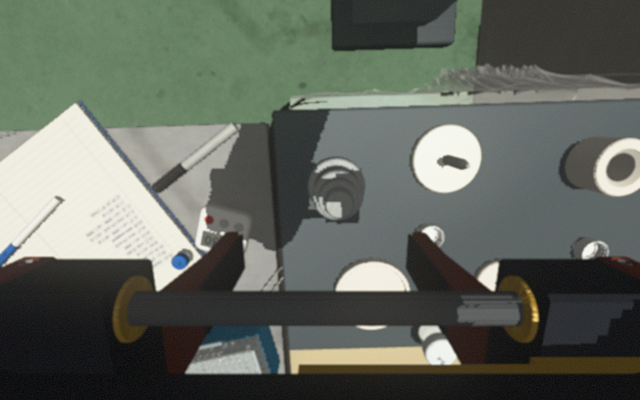

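Run:
```python
from h import *
p=np.load("pics/w1.npz")["p"]; q=cv2.resize(p[140:240,290:490],None,fx=4,fy=4,interpolation=cv2.INTER_NEAREST); q=cv2.convertScaleAbs(q,alpha=2); cv2.imwrite("pics/w1z.png",q[:,:,::-1])
```

```text
(no output)
```

View pics/w1z.png

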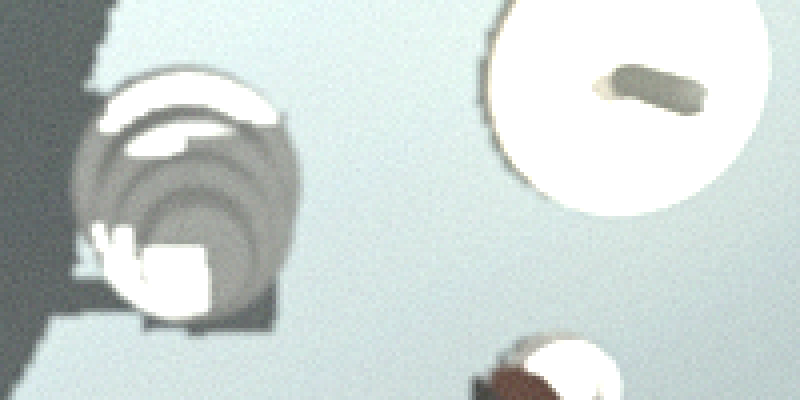

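```bash
python3 -m handwheel '[12,2.6,0,0,0,-1.8, 0,0,45,0,0,0, 0,0,45,0,0,0, 0,0,15,0,0,0, 0,0,0,0,0,0]' 0.3
python3 - <<'E'
from h import *
s=monitor.observe(); print(np.round(R.from_quat(s["tool_rot"]).as_matrix(),3),np.round(s["tcp_pos"],2))
E
```

```text
t: 3.32
tcp_pos: [453.1, -182.3, 131.6]
tool_rot: [0.701, 0.713, 0.004, 0.0]
contact_force: [-0.8, -0.6, 1.0]
finger_gap: 57.6
[[-0.017  1.     0.006]
 [ 1.     0.017  0.006]
 [ 0.006  0.007 -1.   ]] [ 453.06 -182.27  131.57]
```

```bash
python3 -m handwheel '[-7,-2,0,0,0,0, -5,-2,0,0,0,0, 0,0,0,0,0,0]' 0.3;  python3 -c "
from h import *
s=monitor.observe(); print(np.round(R.from_quat(s['tool_rot']).as_matrix(),3),np.round(s['tcp_pos'],2))"
```

```text
t: 3.7
tcp_pos: [450.7, -193.7, 133.7]
tool_rot: [0.7, 0.714, 0.006, 0.002]
contact_force: [0.3, -0.2, 1.2]
finger_gap: 57.1
[[-0.02   1.     0.01 ]
 [ 1.     0.02   0.006]
 [ 0.006  0.01  -1.   ]] [ 450.68 -193.69  133.66]
```

```bash
cat > go.py <<'E'
import sys
from h import *
s=monitor.observe(); M=R.from_quat(s["tool_rot"]).as_matrix(); p=np.array(s["tcp_pos"])
t=np.array([float(a) for a in sys.argv[1:4]]); D=np.array([[0,1,0],[1,0,0],[0,0,-1.]])
print("t",s["t"],"tcp",np.round(p,1),"gap",round(float(s["finger_gap"]),1),"F",np.round(s["contact_force"],1))
print("shift",np.round(M.T@(t-p),1),"turn",np.round(np.degrees(R.from_matrix(M.T@D).as_rotvec()),2), "j7",round(s["joint_positions"][6],2))
E
python3 go.py 449.3 -196.2 114.5
```

```text
t 3.7 tcp [ 450.7 -193.7  133.7] gap 57.1 F [ 0.3 -0.2  1.2]
shift [-2.6 -1.6 19.1] turn [ 0.57 -0.32  1.15] j7 2.11
```

```bash
python3 -m handwheel '[-2,-1,6,0.5,-0.3,0.8, -0.5,-0.5,7,0,0,0, 0,0,6,0,0,0, 0,0,0,0,0,0]' 0.3;  python3 go.py 449.3 -196.2 114.5
```

```text
t: 4.2
tcp_pos: [449.3, -196.4, 113.6]
tool_rot: [0.705, 0.709, 0.0, 0.0]
contact_force: [-0.3, 0.0, 0.2]
finger_gap: 56.8
t 4.2 tcp [ 449.3 -196.4  113.6] gap 56.8 F [-0.3  0.   0.2]
shift [ 0.2 -0.  -0.9] turn [ 0.07 -0.01  0.27] j7 2.11
```

```bash
python3 -m handwheel '[0,0,-0.5,0,0,0, 0,0,0,0,0,0, 0,0,0,0,0,0, 0,0,0,0,0,0, 0,0,0,0,0,0, 0,0,0,0,0,0]' -1 25;  python3 go.py 449.3 -196.2 210
```

```text
t: 4.95
tcp_pos: [449.5, -196.3, 114.3]
tool_rot: [0.705, 0.709, 0.001, 0.0]
contact_force: [-0.1, 0.4, -1.2]
finger_gap: 25.5
t 4.95 tcp [ 449.5 -196.3  114.3] gap 25.5 F [-0.1  0.4 -1.2]
shift [  0.1  -0.  -95.7] turn [ 0.09 -0.01  0.28] j7 2.11
```

```bash
python3 -m handwheel '[0,0,-8,0,0,0, 0,0,-14,0,0,0, 0,0,-16,0,0,0, 0,0,-16,0,0,0, 0,0,-14,0,0,0, 0,0,-8,0,0,0, 0,0,0,0,0,0]';  python3 go.py 434.3 98.3 185
python3 - <<'E'
from h import *
p,d=optics.camera("side"); q=cv2.resize(p[120:320,180:400],None,fx=3,fy=3); cv2.imwrite("pics/s2.png",q[:,:,::-1])
E
```

```text
t: 5.82
tcp_pos: [449.1, -196.7, 196.5]
tool_rot: [0.706, 0.709, 0.001, 0.001]
contact_force: [0.4, -1.0, -1.7]
finger_gap: 25.5
t 5.825 tcp [ 449.1 -196.7  196.5] gap 25.5 F [ 0.4 -1.  -1.7]
shift [295.1 -13.7  11.5] turn [0.16 0.01 0.23] j7 2.03
```

View pics/s2.png

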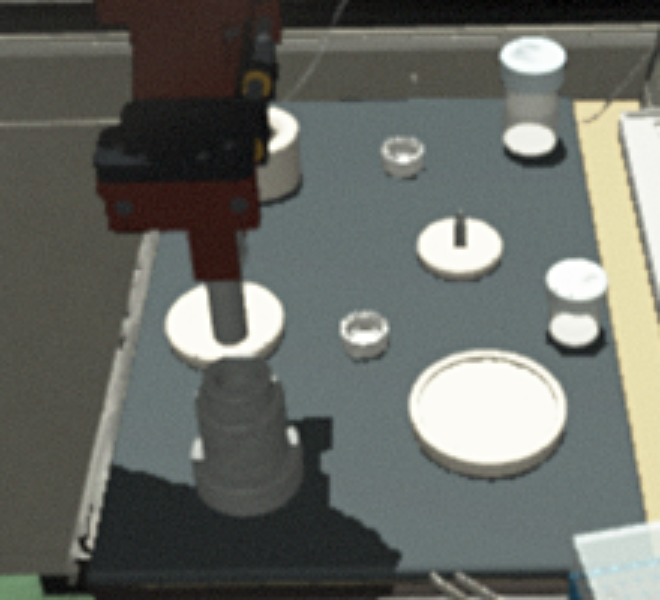

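The plunger hangs upright from the jaws, with the stem tip at about (230,340), and the ring stays on the sleeve. I'll move it to the stand.

```bash
python3 -m handwheel '[25,-1,0,0,0,0, 45,-2,2,0,0,0, 50,-3,2,0,0,0, 50,-3,2,0,0,0, 45,-2,2,0,0,0, 38,-2,2,0,0,0, 20,0,0,0,0,0, 10,0,0,0,0,0, 0,0,0,0,0,0]';  python3 go.py 434.3 98.3 160
```

```text
t: 7.0
tcp_pos: [432.0, 93.6, 180.9]
tool_rot: [0.706, 0.708, -0.003, -0.001]
contact_force: [-1.0, -0.9, -1.8]
finger_gap: 25.4
t 7.0 tcp [432.   93.6 180.9] gap 25.4 F [-1.  -0.9 -1.8]
shift [ 4.8  2.4 20.8] turn [-0.29  0.19  0.12] j7 1.31
```

```bash
python3 -m handwheel '[4,2,8,0,0,0, 0.5,0,12,0,0,0, 0,0,12,0,0,0, 0,0,8,0,0,0, 0,0,0,0,0,0]';  python3 go.py 434.3 98.3 136
python3 - <<'E'
from h import *
p,d=optics.camera("side"); q=cv2.resize(p[100:220,200:340],None,fx=5,fy=5); cv2.imwrite("pics/s3.png",q[:,:,::-1])
E
```

```text
t: 7.62
tcp_pos: [433.6, 94.9, 137.1]
tool_rot: [0.708, 0.706, -0.004, -0.001]
contact_force: [-0.1, -0.2, -1.7]
finger_gap: 25.2
t 7.625 tcp [433.6  94.9 137.1] gap 25.2 F [-0.1 -0.2 -1.7]
shift [3.4 0.7 1. ] turn [-0.39  0.28 -0.15] j7 1.33
```

View pics/s3.png

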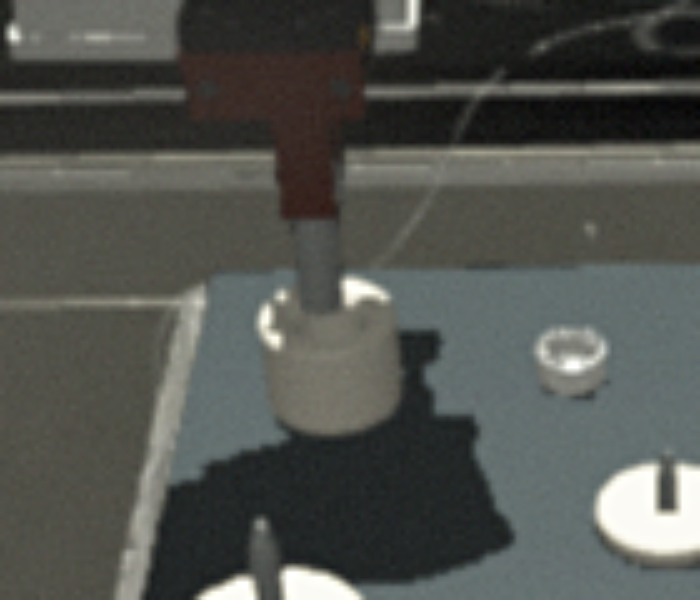

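```bash
python3 -m handwheel '[3,0.7,0,-0.4,0.3,0, 0,0,0,0,0,0]'; python3 go.py 434.3 98.3 97
```

```text
t: 7.92
tcp_pos: [435.0, 98.3, 137.9]
tool_rot: [0.708, 0.706, 0.001, 0.0]
contact_force: [-0.4, -0.2, -1.8]
finger_gap: 25.4
t 7.925 tcp [435.   98.3 137.9] gap 25.4 F [-0.4 -0.2 -1.8]
shift [-0.1 -0.7 40.9] turn [ 0.12 -0.08 -0.15] j7 1.33
```

```bash
python3 -m handwheel '[0,-0.5,8,0,0,0, 0,0,11,0,0,0, 0,0,10,0,0,0, 0,0,7,0,0,0, 0,0,0,0,0,0]'; python3 go.py 434.3 98.3 93
```

```text
t: 8.55
tcp_pos: [434.3, 98.5, 99.2]
tool_rot: [0.708, 0.706, 0.001, 0.0]
contact_force: [0.1, -1.4, -2.5]
finger_gap: 25.8
t 8.55 tcp [434.3  98.5  99.2] gap 25.8 F [ 0.1 -1.4 -2.5]
shift [-0.2 -0.   6.2] turn [ 0.11 -0.07 -0.13] j7 1.36
```

```bash
python3 -m handwheel '[0,0,3,0,0,0, 0,0,2,0,0,0, 0,0,1,0,0,0, 0,0,0,0,0,0]'; python3 go.py 434.3 98.3 93
```

```text
t: 9.05
tcp_pos: [434.8, 98.6, 93.2]
tool_rot: [0.708, 0.706, 0.002, 0.0]
contact_force: [-0.2, 0.7, -2.1]
finger_gap: 25.4
t 9.05 tcp [434.8  98.6  93.2] gap 25.4 F [-0.2  0.7 -2.1]
shift [-0.3 -0.5  0.2] turn [ 0.16 -0.09 -0.14] j7 1.36
```

```bash
python3 -m handwheel '[0,0,1,0,0,0, 0,0,0.7,0,0,0, 0,0,0,0,0,0]'; python3 go.py 434.3 98.3 93
```

```text
t: 9.43
tcp_pos: [435.6, 98.8, 92.3]
tool_rot: [0.708, 0.706, 0.002, 0.001]
contact_force: [0.1, 0.1, -2.0]
finger_gap: 25.1
t 9.425 tcp [435.6  98.8  92.3] gap 25.1 F [ 0.1  0.1 -2. ]
shift [-0.5 -1.3 -0.7] turn [ 0.26 -0.14 -0.14] j7 1.36
```

```bash
python3 -m handwheel '[0,-1,1,0.2,0,0, 0,0,0.8,0,0,0, 0,0,0.6,0,0,0]'; python3 go.py 434.3 98.3 91
```

```text
t: 9.8
tcp_pos: [436.9, 98.8, 92.2]
tool_rot: [0.708, 0.706, 0.003, 0.001]
contact_force: [-2.8, -1.7, 9.0]
finger_gap: 25.7
t 9.8 tcp [436.9  98.8  92.2] gap 25.7 F [-2.8 -1.7  9. ]
shift [-0.5 -2.6  1.2] turn [ 0.31 -0.22 -0.17] j7 1.37
```

Contact: the stem is on the bore floor, with +9 N on the wrist. I'll release and retreat upward.

```bash
python3 -m handwheel '[0,0,-0.3,0,0,0, 0,0,0,0,0,0, 0,0,0,0,0,0, 0,0,0,0,0,0]' 0.2; python3 go.py 434.3 98.3 200; python3 -m handwheel '[0,0,-10,0,0,0, 0,0,-30,0,0,0, 0,0,-40,0,0,0, 0,0,-35,0,0,0, 0,0,0,0,0,0]' ; python3 go.py 449.5 -196.3 200;python3 - <<'E'
from h import *
p,d=optics.camera("side"); q=cv2.resize(p[120:320,180:400],None,fx=3,fy=3); cv2.imwrite("pics/s4.png",q[:,:,::-1])
p,d=optics.camera("top"); q=cv2.resize(p[130:285,220:440],None,fx=3.6,fy=3.6); cv2.imwrite("pics/t4.png",q[:,:,::-1])
E
```

```text
t: 10.3
tcp_pos: [437.1, 99.0, 92.5]
tool_rot: [0.708, 0.706, 0.003, 0.001]
contact_force: [0.2, -0.4, -0.1]
finger_gap: 52.6
t 10.3 tcp [437.1  99.   92.5] gap 52.6 F [ 0.2 -0.4 -0.1]
shift [  -0.3   -2.2 -107.5] turn [ 0.32 -0.23 -0.17] j7 1.37
t: 10.92
tcp_pos: [436.2, 98.1, 212.9]
tool_rot: [0.708, 0.706, 0.003, 0.001]
contact_force: [0.6, 0.4, -0.1]
finger_gap: 52.6
t 10.925 tcp [436.2  98.1 212.9] gap 52.6 F [ 0.6  0.4 -0.1]
shift [-294.4   14.2   12. ] turn [ 0.32 -0.21 -0.2 ] j7 1.29
```

View pics/s4.png

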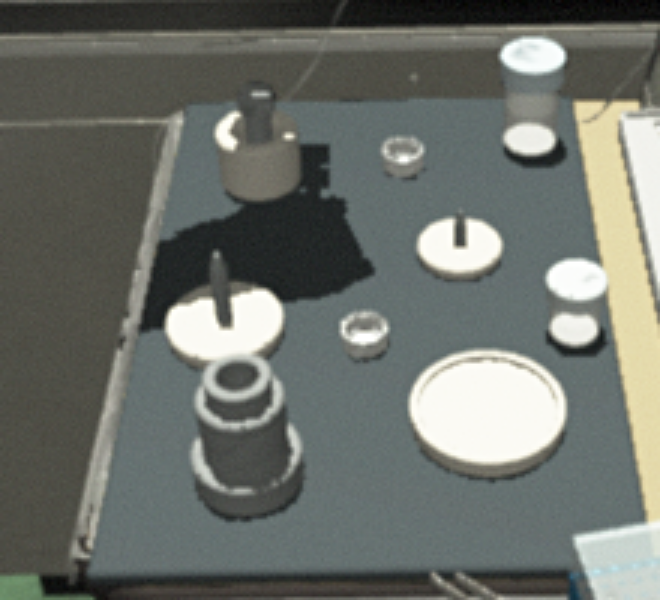

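View pics/t4.png

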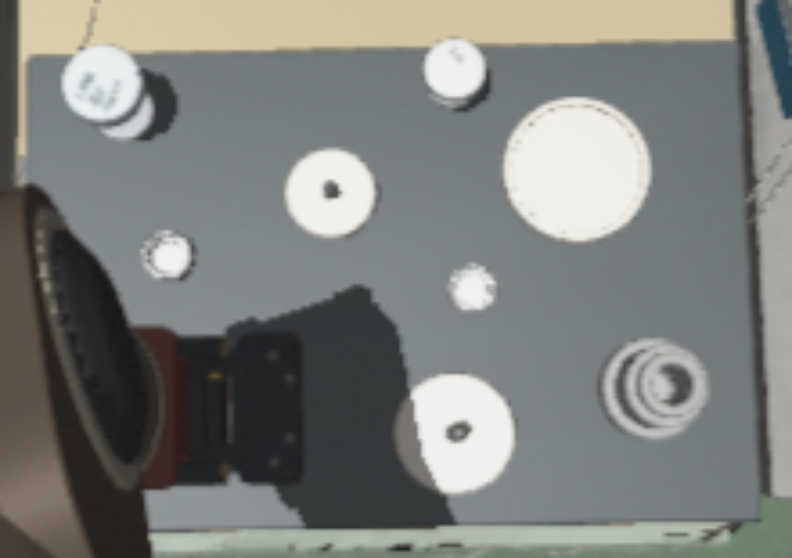

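The plunger sits upright in the block, side view (257,120). The ring is at (237,377) on top of the sleeve. Next I'll measure the ring and move over it.

```bash
python3 - <<'E'
from h import *
c=cam("side"); f=lambda u,v:np.round(onz(c,180+(u+.5)/3-.5,120+(v+.5)/3-.5,94),1)
print(f(202,377),f(273,377),f(237,356),f(237,397))
c=cam("top"); f=lambda u,v:np.round(onz(c,220+(u+.5)/3.6-.5,130+(v+.5)/3.6-.5,94),1)
print(f(635,382),f(703,382),f(668,346),f(668,418))
E
python3 -m handwheel '[-25,1,0,0,0,0, -45,2,2,0.3,-0.2,0, -50,3,2,0,0,0, -50,3,2,0,0,0, -45,2,2,0,0,0, -38,2,2,0,0,0, -20,0,0,0,0,0, -10,0,0,0,0,0, 0,0,0,0,0,0]';  python3 go.py 449.5 -196.3 130
```

```text
[ 430.6 -197.6   94. ] [ 469.7 -198.4   94. ] [ 448.4 -181.3   94. ] [ 451.3 -213.4   94. ]
[ 450.9 -174.7   94. ] [ 450.1 -214.3   94. ] [ 471.6 -194.9   94. ] [ 429.6 -193.    94. ]
t: 12.15
tcp_pos: [441.2, -192.5, 190.6]
tool_rot: [0.707, 0.707, -0.009, -0.006]
contact_force: [-0.2, -0.1, -0.8]
finger_gap: 53.1
t 12.15 tcp [ 441.2 -192.5  190.6] gap 53.1 F [-0.2 -0.1 -0.8]
shift [-3.6  9.6 60.4] turn [-1.25  0.21 -0.03] j7 2.02
```

```bash
python3 -m handwheel '[-2,5,10,-1.2,0.2,0, -1,4,20,0,0,0, 0,0,20,0,0,0, 0,0,8,0,0,0, 0,0,0,0,0,0]';  python3 go.py 450 -196.3 98
```

```text
t: 12.78
tcp_pos: [450.7, -189.5, 130.0]
tool_rot: [0.705, 0.709, 0.0, -0.002]
contact_force: [0.1, -0.2, 0.1]
finger_gap: 52.6
t 12.775 tcp [ 450.7 -189.5  130. ] gap 52.6 F [ 0.1 -0.2  0.1]
shift [-6.9 -0.7 31.9] turn [-0.11 -0.16  0.37] j7 2.09
```

```bash
python3 -m handwheel '[-6,-0.5,3,0,0,0, -0.8,0,8,0,0,0, 0,0,8,0,0,0, 0,0,5,0,0,0, 0,0,0,0,0,0]';  python3 go.py 450 -196.3 98
```

```text
t: 13.4
tcp_pos: [451.0, -196.7, 105.6]
tool_rot: [0.705, 0.709, 0.001, -0.001]
contact_force: [0.7, 0.2, -0.6]
finger_gap: 52.8
t 13.4 tcp [ 451.  -196.7  105.6] gap 52.8 F [ 0.7  0.2 -0.6]
shift [ 0.4 -1.   7.6] turn [ 0.01 -0.15  0.39] j7 2.14
```

```bash
python3 -m handwheel '[0.3,-1,4,0,0,0, 0,0,3,0,0,0, 0,0,0,0,0,0]';  python3 go.py 450 -196.3 98
```

```text
t: 13.78
tcp_pos: [450.0, -196.4, 98.2]
tool_rot: [0.705, 0.709, 0.001, -0.001]
contact_force: [-0.2, 0.6, 0.0]
finger_gap: 52.7
t 13.775 tcp [ 450.  -196.4   98.2] gap 52.7 F [-0.2  0.6  0. ]
shift [ 0.1 -0.   0.2] turn [ 0.03 -0.14  0.38] j7 2.14
```

```bash
python3 -m handwheel '[0,0,0,0,0,0, 0,0,0,0,0,0, 0,0,0,0,0,0, 0,0,0,0,0,0]' -1 25;  python3 go.py 450 -196.3 98; python3 -m handwheel '[0,0,-5,0,0,0, 0,0,-12,0,0,0, 0,0,-14,0,0,0, 0,0,0,0,0,0]'; python3 go.py 579.6 3.5 120
python3 - <<'E'
from h import *
p,d=optics.camera("side"); q=cv2.resize(p[120:320,180:400],None,fx=3,fy=3); cv2.imwrite("pics/s5.png",q[:,:,::-1])
E
```

```text
t: 14.28
tcp_pos: [450.1, -196.3, 98.4]
tool_rot: [0.705, 0.71, 0.001, -0.001]
contact_force: [-0.2, -0.8, -1.0]
finger_gap: 36.8
t 14.275 tcp [ 450.1 -196.3   98.4] gap 36.8 F [-0.2 -0.8 -1. ]
shift [ 0.  -0.1  0.4] turn [ 0.04 -0.15  0.39] j7 2.14
t: 14.78
tcp_pos: [450.4, -196.7, 132.2]
tool_rot: [0.705, 0.709, 0.001, -0.0]
contact_force: [0.1, -0.2, -0.5]
finger_gap: 36.6
t 14.775 tcp [ 450.4 -196.7  132.2] gap 36.6 F [ 0.1 -0.2 -0.5]
shift [199.3 130.5  12.9] turn [ 0.1  -0.13  0.38] j7 2.11
```

View pics/s5.png

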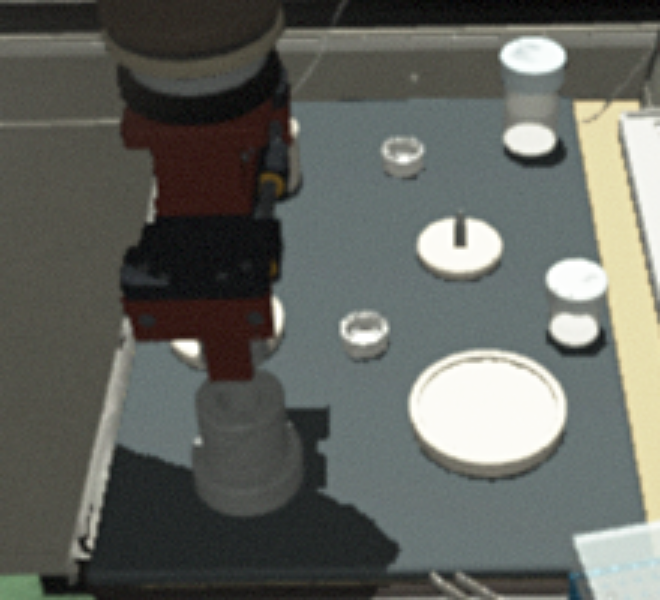

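Run:
```python
from h import *
p,d=optics.camera("wrist"); q=cv2.resize(p[120:300,220:440],None,fx=3.4,fy=3.3);q=cv2.convertScaleAbs(q,alpha=2.5); cv2.imwrite("pics/w5.png",q[:,:,::-1])
```

```text
(no output)
```

View pics/w5.png

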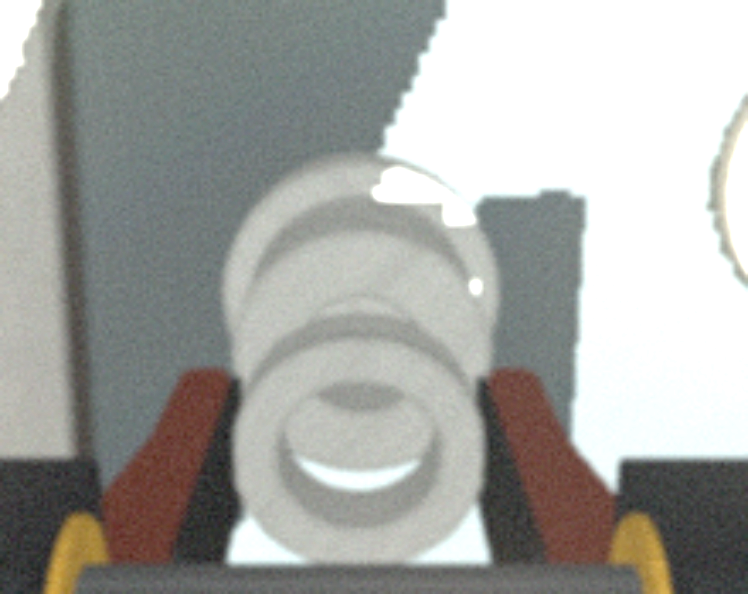

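The ring is held flat between the pads. I'll move it to the pin.

```bash
python3 -m handwheel '[22,15,0,0,0,0, 36,24,0,0,0,0, 38,25,0,0,0,0, 36,24,0,0,0,0, 26,16,0,0,0,0, 16,10,0,0,0,0, 0,0,0,0,0,0]';  python3 go.py 579.6 3.5 95
```

```text
t: 15.75
tcp_pos: [564.3, -17.2, 129.0]
tool_rot: [0.706, 0.709, -0.001, -0.002]
contact_force: [-0.1, 0.5, -1.2]
finger_gap: 36.6
t 15.75 tcp [564.3 -17.2 129. ] gap 36.6 F [-0.1  0.5 -1.2]
shift [20.5 15.5 34. ] turn [-0.21 -0.12  0.24] j7 1.74
```

```bash
python3 -m handwheel '[11,8,5,-0.2,-0.1,0, 8,6,12,0,0,0, 1,1,12,0,0,0, 0,0,5,0,0,0, 0,0,0,0,0,0]';  python3 go.py 579.6 3.5 85
python3 - <<'E'
from h import *
p,d=optics.camera("side"); q=cv2.resize(p[120:270,250:400],None,fx=4,fy=4); cv2.imwrite("pics/s6.png",q[:,:,::-1])
s=monitor.observe();p,d=optics.camera("wrist"); q=cv2.resize(p[120:300,220:440],None,fx=3.4,fy=3.3);q=cv2.convertScaleAbs(q,alpha=1.5); cv2.imwrite("pics/w6.png",q[:,:,::-1])
c=cam("wrist",s)
for z in(51,36,22): print(z,((proj(c,[579.6,3.5,z])-[220,120])*[3.4,3.3]).round())
E
```

```text
t: 16.38
tcp_pos: [578.2, 0.1, 91.7]
tool_rot: [0.707, 0.707, -0.001, -0.0]
contact_force: [0.4, -0.8, -0.6]
finger_gap: 36.6
t 16.375 tcp [5.782e+02 1.000e-01 9.170e+01] gap 36.6 F [ 0.4 -0.8 -0.6]
shift [3.4 1.4 6.7] turn [-0.14  0.07 -0.05] j7 1.73
51 [375. 392.]
36 [374. 366.]
22 [373. 345.]
```

View pics/s6.png

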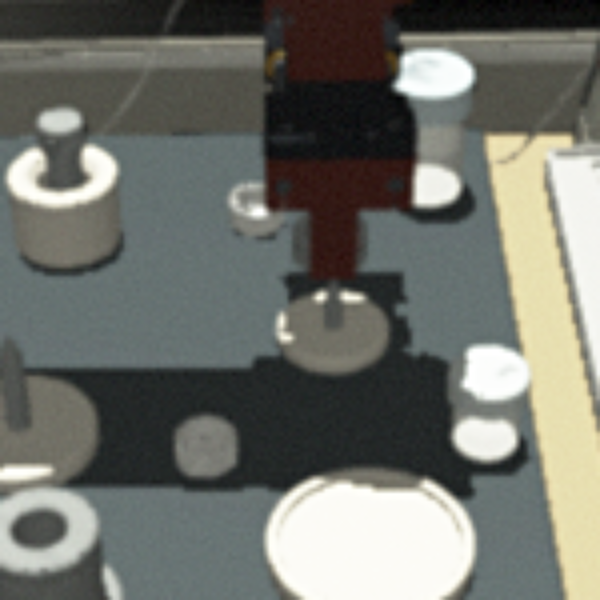

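View pics/w6.png

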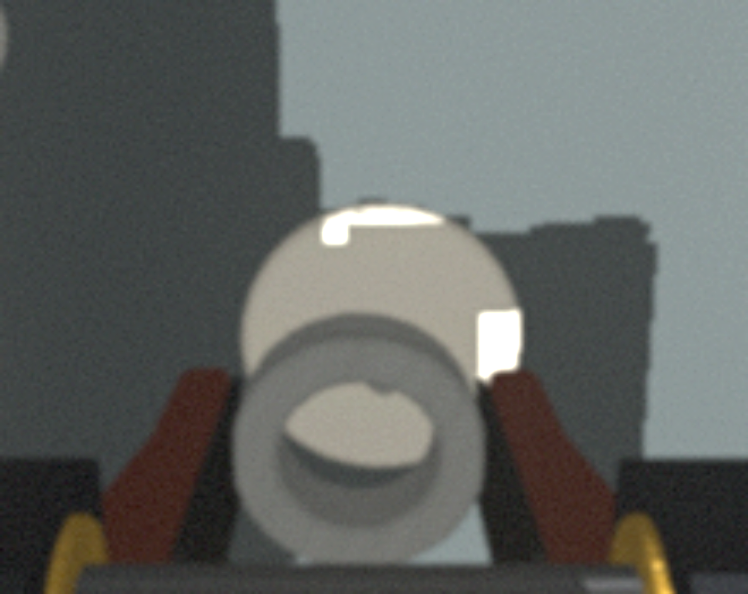

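```bash
python3 -m handwheel '[3,1,4,0,0,0, 1.2,0,6,0,0,0, 0,0,4,0,0,0, 0,0,0,0,0,0]';  python3 go.py 579.2 4.5 43
python3 - <<'E'
from h import *
s=monitor.observe();p,d=optics.camera("wrist"); q=cv2.resize(p[120:300,220:440],None,fx=3.4,fy=3.3);q=cv2.convertScaleAbs(q,alpha=1.5); cv2.imwrite("pics/w7.png",q[:,:,::-1])
E
```

```text
t: 16.98
tcp_pos: [580.0, 4.6, 78.0]
tool_rot: [0.707, 0.707, -0.0, 0.0]
contact_force: [-0.5, -0.1, -1.7]
finger_gap: 36.8
t 16.975 tcp [580.    4.6  78. ] gap 36.8 F [-0.5 -0.1 -1.7]
shift [-0.1 -0.8 35. ] turn [-0.01  0.04 -0.05] j7 1.73
```

View pics/w7.png

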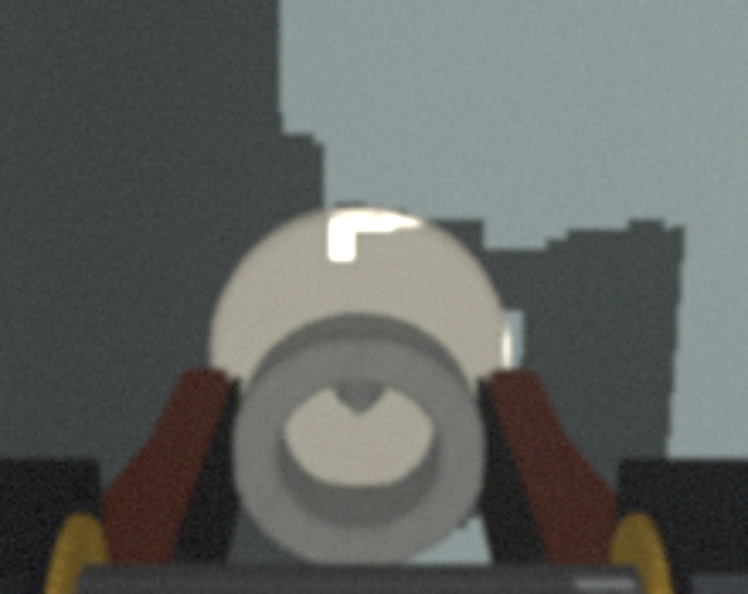

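```bash
python3 -m handwheel '[0,-0.5,6,0,0,0, 0,0,8,0,0,0, 0,0,8,0,0,0, 0,0,5,0,0,0, 0,0,0,0,0,0]';  python3 go.py 579.2 4.5 43
```

```text
t: 17.65
tcp_pos: [579.3, 4.5, 49.0]
tool_rot: [0.707, 0.707, -0.0, 0.0]
contact_force: [-0.8, -0.2, -1.4]
finger_gap: 36.8
t 17.65 tcp [579.3   4.5  49. ] gap 36.8 F [-0.8 -0.2 -1.4]
shift [ 0.  -0.1  6. ] turn [-0.02  0.05 -0.06] j7 1.75
```

```bash
python3 -m handwheel '[0,0,3,0,0,0, 0,0,2,0,0,0, 0,0,1,0,0,0, 0,0,0.6,0,0,0]';  python3 go.py 579.2 4.5 42
```

```text
t: 18.15
tcp_pos: [579.7, 4.4, 42.4]
tool_rot: [0.708, 0.707, -0.0, 0.0]
contact_force: [0.0, 0.3, 0.7]
finger_gap: 36.7
t 18.15 tcp [579.7   4.4  42.4] gap 36.7 F [0.  0.3 0.7]
shift [ 0.1 -0.5  0.4] turn [ 0.03  0.04 -0.07] j7 1.75
```

```bash
python3 -m handwheel '[0,0,0.8,0,0,0, 0,0,0.5,0,0,0]';  python3 go.py 579.2 4.5 42
```

```text
t: 18.4
tcp_pos: [579.8, 4.4, 42.4]
tool_rot: [0.708, 0.707, 0.0, 0.0]
contact_force: [-1.7, -0.0, 3.0]
finger_gap: 36.8
t 18.4 tcp [579.8   4.4  42.4] gap 36.8 F [-1.7 -0.   3. ]
shift [ 0.1 -0.6  0.4] turn [ 0.04  0.   -0.08] j7 1.75
```

```bash
python3 -m handwheel '[0,0,0,0,0,0, 0,0,0,0,0,0, 0,0,0,0,0,0]' 0.2; python3 -m handwheel '[0,0,-8,0,0,0, 0,0,-25,0,0,0, 0,0,-35,0,0,0, 0,0,-25,0,0,0, 0,0,0,0,0,0]' 0.6; python3 go.py 450 -196.5 150;python3 - <<'E'
from h import *
p,d=optics.camera("side"); q=cv2.resize(p[120:320,180:400],None,fx=3,fy=3); cv2.imwrite("pics/s8.png",q[:,:,::-1])
E
```

```text
t: 18.77
tcp_pos: [580.2, 4.4, 42.6]
tool_rot: [0.708, 0.707, 0.001, 0.001]
contact_force: [-0.9, 0.9, -0.2]
finger_gap: 53.0
t: 19.4
tcp_pos: [580.1, 4.2, 139.6]
tool_rot: [0.708, 0.707, 0.001, 0.001]
contact_force: [-0.3, 0.0, -0.1]
finger_gap: 70.3
t 19.4 tcp [580.1   4.2 139.6] gap 70.3 F [-0.3  0.  -0.1]
shift [-200.9 -129.8  -10.5] turn [ 0.1   0.02 -0.1 ] j7 1.69
```

View pics/s8.png

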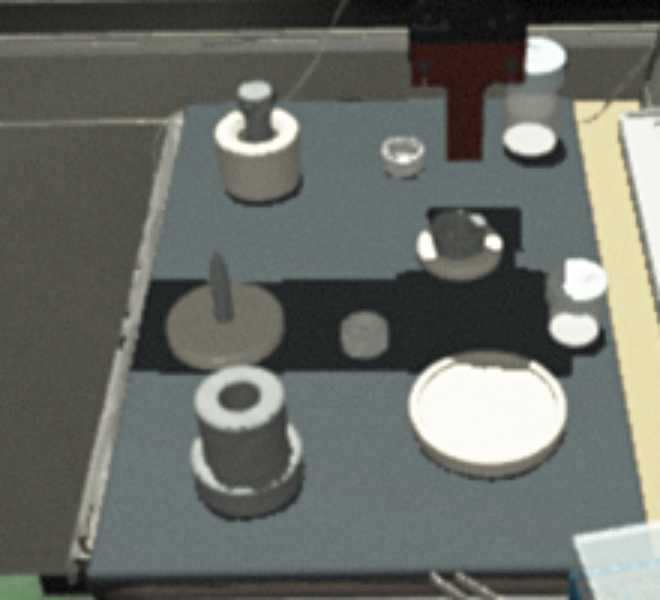

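The ring is over the pin, around (459,238). Next I'll go to the sleeve at (240,398).

```bash
python3 - <<'E'
from h import *
c=cam("side"); print(onz(c,180+240.5/3-.5,120+398.5/3-.5,78))
E
python3 -m handwheel '[-22,-15,-2,0,0,0, -36,-24,-3,0,0,0, -38,-25,-3,0,0,0, -36,-24,-2,0,0,0, -27,-17,0,0,0,0, -16,-10,0,0,0,0, -11,-7,0,0,0,0, 0,0,0,0,0,0]';  python3 go.py 450 -196.5 100
```

```text
[ 450.14617608 -198.29024857   78.        ]
t: 20.45
tcp_pos: [441.0, -193.5, 142.9]
tool_rot: [0.71, 0.704, -0.005, -0.004]
contact_force: [-0.1, 0.5, 0.9]
finger_gap: 70.3
t 20.45 tcp [ 441.  -193.5  142.9] gap 70.3 F [-0.1  0.5  0.9]
shift [-2.9  9.6 42.8] turn [-0.77  0.08 -0.47] j7 2.07
```

```bash
python3 -m handwheel '[-1,5,5,-0.7,0,-0.4, -1,3,12,0,0,0, 0,1,14,0,0,0, 0,0,8,0,0,0, 0,0,0,0,0,0]';  python3 go.py 450 -196.5 57.5
```

```text
t: 21.08
tcp_pos: [451.2, -193.1, 99.5]
tool_rot: [0.706, 0.708, -0.001, -0.001]
contact_force: [0.3, 0.3, 0.5]
finger_gap: 70.4
t 21.075 tcp [ 451.2 -193.1   99.5] gap 70.4 F [0.3 0.3 0.5]
shift [-3.4 -1.1 42. ] turn [-0.14  0.03  0.2 ] j7 2.13
```

```bash
python3 -m handwheel '[-3,-1,3,0,0,0, 0,0,8,0,0,0, 0,0,10,0,0,0, 0,0,9,0,0,0, 0,0,6,0,0,0, 0,0,0,0,0,0]';  python3 go.py 450 -196.5 57.5
```

```text
t: 21.82
tcp_pos: [450.2, -196.4, 61.1]
tool_rot: [0.706, 0.708, -0.001, -0.001]
contact_force: [0.5, -0.1, -0.5]
finger_gap: 70.1
t 21.825 tcp [ 450.2 -196.4   61.1] gap 70.1 F [ 0.5 -0.1 -0.5]
shift [-0.1 -0.1  3.6] turn [-0.13  0.03  0.2 ] j7 2.18
```

```bash
python3 -m handwheel '[0,0,3,0,0,0, 0,0,0,0,0,0, 0,0,0,0,0,0, 0,0,0,0,0,0, 0,0,0,0,0,0]' -1 35;  python3 go.py 450 -196.5 57.5; python3 -m handwheel '[0,0,-4,0,0,0, 0,0,-9,0,0,0, 0,0,-14,0,0,0, 0,0,-16,0,0,0, 0,0,-16,0,0,0, 0,0,-9,0,0,0, 0,0,0,0,0,0]'; python3 go.py 424 -72 125
python3 - <<'E'
from h import *
p,d=optics.camera("side"); q=cv2.resize(p[120:320,180:400],None,fx=3,fy=3); cv2.imwrite("pics/s9.png",q[:,:,::-1])
p,d=optics.camera("wrist"); q=cv2.resize(p[120:300,220:440],None,fx=3.4,fy=3.3);q=cv2.convertScaleAbs(q,alpha=2.); cv2.imwrite("pics/w9.png",q[:,:,::-1])
E
```

```text
t: 22.45
tcp_pos: [450.4, -196.4, 58.3]
tool_rot: [0.706, 0.708, -0.001, -0.0]
contact_force: [0.6, -0.0, -3.1]
finger_gap: 49.4
t 22.45 tcp [ 450.4 -196.4   58.3] gap 49.4 F [ 0.6 -0.  -3.1]
shift [-0.1 -0.4  0.8] turn [-0.09  0.04  0.21] j7 2.19
t: 23.32
tcp_pos: [450.3, -196.5, 132.0]
tool_rot: [0.706, 0.708, -0.0, 0.0]
contact_force: [0.2, 1.0, -2.3]
finger_gap: 49.4
t 23.325 tcp [ 450.3 -196.5  132. ] gap 49.4 F [ 0.2  1.  -2.3]
shift [124.6 -26.    6.9] turn [-0.01  0.04  0.18] j7 2.11
```

View pics/s9.png

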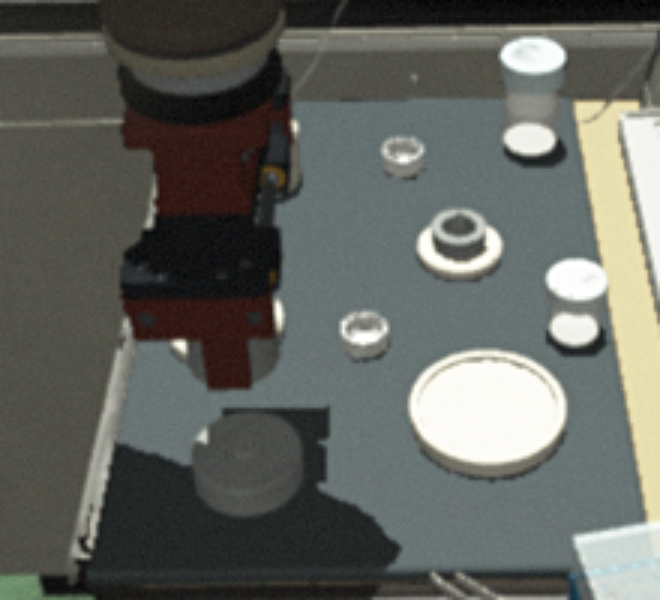

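View pics/w9.png

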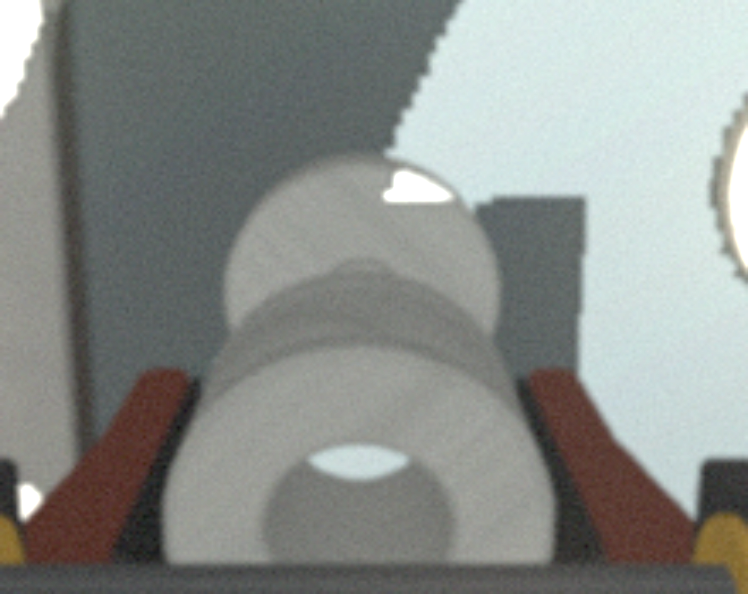

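The sleeve is lifted cleanly, the base stays put at (247,460), and the ring lies flat on its pin. I'll move to the post.

```bash
python3 -m handwheel '[16,-3,0,0,0,0, 28,-6,0,0,0,0, 32,-7,0,0,0,0, 26,-6,0,0,0,0, 14,-3,0,0,0,0, 6,-1,0,0,0,0, 0,0,0,0,0,0]';  python3 go.py 424 -72 112
```

```text
t: 24.3
tcp_pos: [418.2, -65.5, 127.7]
tool_rot: [0.705, 0.709, -0.003, -0.004]
contact_force: [-0.3, -0.4, -3.0]
finger_gap: 49.5
t 24.3 tcp [418.2 -65.5 127.7] gap 49.5 F [-0.3 -0.4 -3. ]
shift [-6.5  5.9 15.6] turn [-0.57 -0.04  0.3 ] j7 1.78
```

```bash
python3 -m handwheel '[-4,3,2,-0.5,0,0.2, -2,2,3,0,0,0, 0,0.5,3,0,0,0, 0,0,2,0,0,0, 0,0,0,0,0,0]';  python3 go.py 424 -72 112;python3 - <<'E'
from h import *
s=monitor.observe();p,d=optics.camera("wrist"); q=cv2.resize(p[120:300,220:440],None,fx=3.4,fy=3.3);q=cv2.convertScaleAbs(q,alpha=1.5); cv2.imwrite("pics/w10.png",q[:,:,::-1])
c=cam("wrist",s)
for z in(79,50,24): print(z,((proj(c,[424,-72,z])-[220,120])*[3.4,3.3]).round())
p,d=optics.camera("side"); q=cv2.resize(p[120:320,180:400],None,fx=3,fy=3); cv2.imwrite("pics/s10.png",q[:,:,::-1])
E
```

```text
t: 24.92
tcp_pos: [424.2, -74.0, 116.6]
tool_rot: [0.708, 0.706, -0.0, -0.0]
contact_force: [1.3, -0.2, -2.8]
finger_gap: 49.7
t 24.925 tcp [424.2 -74.  116.6] gap 49.7 F [ 1.3 -0.2 -2.8]
shift [ 2.  -0.2  4.6] turn [-0.05  0.02 -0.11] j7 1.81
79 [367. 391.]
50 [366. 343.]
24 [365. 309.]
```

View pics/w10.png

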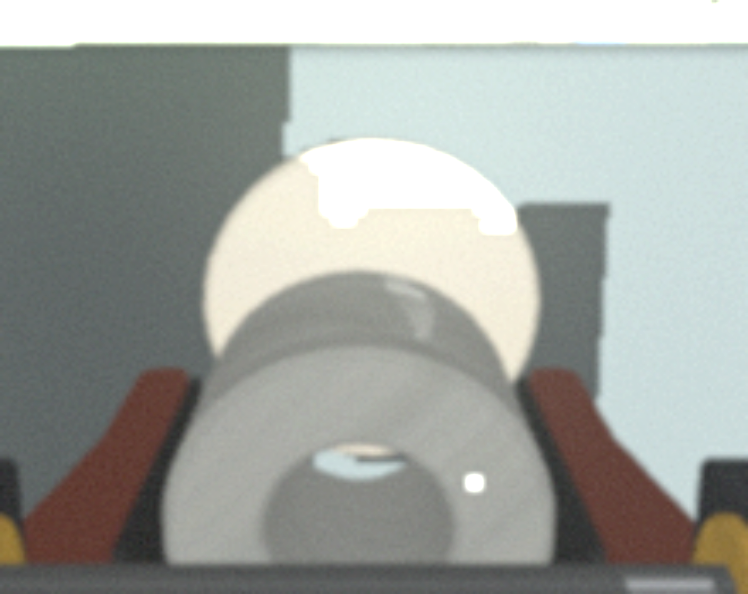

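View pics/s10.png

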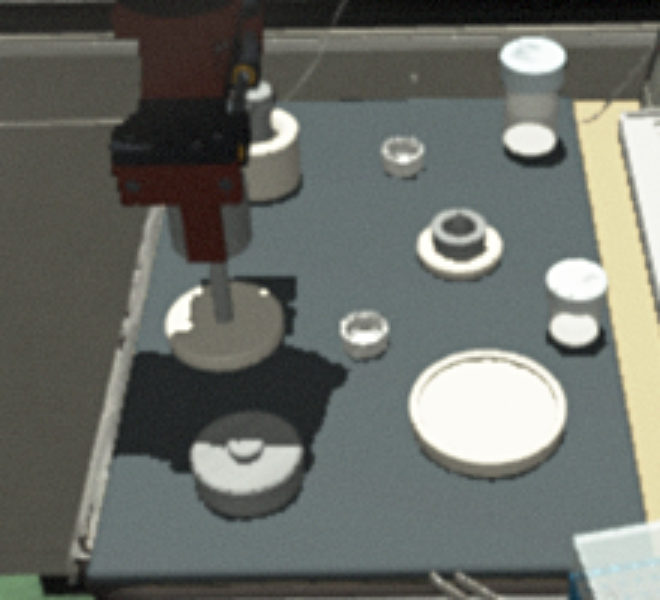

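```bash
python3 -m handwheel '[2.6,0,4,0,0,0, 0,0,4,0,0,0, 0,0,0,0,0,0]';  python3 go.py 424 -71.2 80
```

```text
t: 25.4
tcp_pos: [424.4, -70.8, 108.3]
tool_rot: [0.708, 0.707, -0.0, -0.0]
contact_force: [-0.3, -0.5, -3.0]
finger_gap: 49.6
t 25.4 tcp [424.4 -70.8 108.3] gap 49.6 F [-0.3 -0.5 -3. ]
shift [-0.4 -0.4 28.3] turn [-0.01  0.   -0.07] j7 1.82
```

```bash
python3 -m handwheel '[-0.3,-0.3,4,0,0,0, 0,0,6,0,0,0, 0,0,7,0,0,0, 0,0,5,0,0,0, 0,0,0,0,0,0]';  python3 go.py 424 -71.2 52
```

```text
t: 26.02
tcp_pos: [423.9, -71.2, 84.5]
tool_rot: [0.708, 0.707, -0.0, -0.0]
contact_force: [-0.1, -0.2, -3.6]
finger_gap: 49.6
t 26.025 tcp [423.9 -71.2  84.5] gap 49.6 F [-0.1 -0.2 -3.6]
shift [-0.   0.1 32.5] turn [-0.05  0.01 -0.07] j7 1.85
```

Run:
```python
from h import *
p,d=optics.camera("wrist"); q=cv2.resize(p[120:300,220:440],None,fx=3.4,fy=3.3);q=cv2.convertScaleAbs(q,alpha=1.5); cv2.imwrite("pics/w11.png",q[:,:,::-1])
```

```text
(no output)
```

View pics/w11.png

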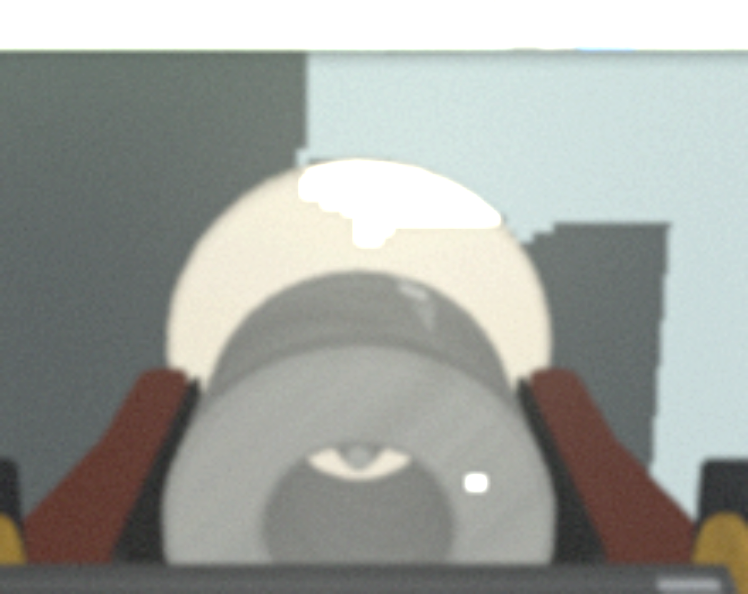

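The post tip shows centred in the bore at (358,457), and the foot is centred as well. I'll continue down.

```bash
python3 -m handwheel '[0,0,6,0,0,0, 0,0,8,0,0,0, 0,0,8,0,0,0, 0,0,5,0,0,0, 0,0,2,0,0,0, 0,0,0,0,0,0]';  python3 go.py 424 -71.2 48.3
```

```text
t: 26.82
tcp_pos: [424.2, -71.2, 53.6]
tool_rot: [0.708, 0.707, -0.0, -0.0]
contact_force: [-0.5, -0.1, -3.5]
finger_gap: 49.5
t 26.825 tcp [424.2 -71.2  53.6] gap 49.5 F [-0.5 -0.1 -3.5]
shift [ 0.  -0.2  5.3] turn [-0.02  0.01 -0.07] j7 1.9
```

```bash
python3 -m handwheel '[0,0,2.5,0,0,0, 0,0,1.5,0,0,0, 0,0,1,0,0,0, 0,0,0.7,0,0,0]';  python3 go.py 424 -71.2 48.3
```

```text
t: 27.32
tcp_pos: [424.7, -71.2, 48.2]
tool_rot: [0.707, 0.707, 0.0, 0.0]
contact_force: [-2.8, -0.4, 9.2]
finger_gap: 49.5
t 27.325 tcp [424.7 -71.2  48.2] gap 49.5 F [-2.8 -0.4  9.2]
shift [-0.  -0.7 -0.1] turn [ 0.04  0.   -0.06] j7 1.91
```

```bash
python3 -m handwheel '[0,0,0,0,0,0, 0,0,0,0,0,0, 0,0,0,0,0,0]' 0.6; python3 -m handwheel '[0,0,-8,0,0,0, 0,0,-25,0,0,0, 0,0,-35,0,0,0, 0,0,-20,0,0,0, 0,0,0,0,0,0]' 0.6; python3 go.py 449.7 -196.5 130;python3 - <<'E'
from h import *
p,d=optics.camera("side"); q=cv2.resize(p[120:320,180:400],None,fx=3,fy=3); cv2.imwrite("pics/s12.png",q[:,:,::-1])
E
```

```text
t: 27.7
tcp_pos: [425.5, -71.3, 48.7]
tool_rot: [0.708, 0.707, 0.001, 0.001]
contact_force: [-0.1, -0.6, 0.1]
finger_gap: 69.8
t: 28.32
tcp_pos: [425.2, -71.7, 140.7]
tool_rot: [0.708, 0.706, 0.001, 0.001]
contact_force: [0.1, -0.4, -0.1]
finger_gap: 70.2
t 28.325 tcp [425.2 -71.7 140.7] gap 70.2 F [ 0.1 -0.4 -0.1]
shift [-124.8   24.7   10.8] turn [ 0.15  0.01 -0.11] j7 1.78
```

View pics/s12.png

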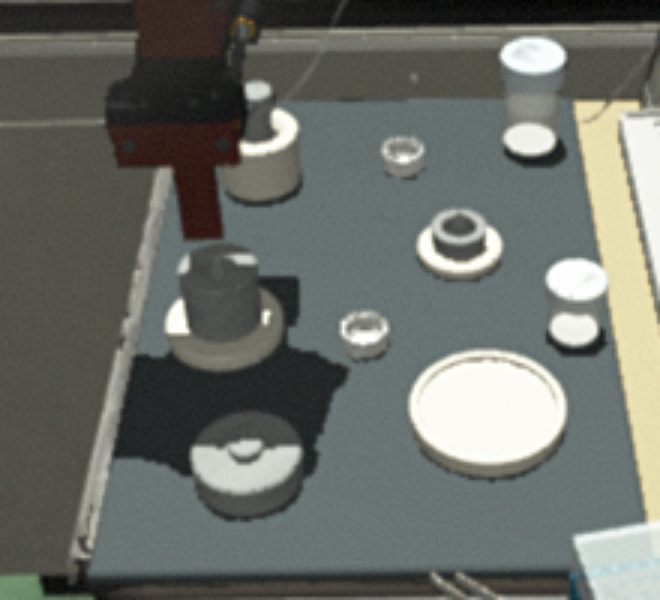

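The sleeve stands over its post at (220,290). Next is the base, with the spigot at (246,448).

```bash
python3 - <<'E'
from h import *
c=cam("side"); f=lambda u,v,z:np.round(onz(c,180+(u+.5)/3-.5,120+(v+.5)/3-.5,z),1)
print(f(246,446,40),f(191,456,34),f(303,456,34))
E
python3 -m handwheel '[-16,3,0,0,0,0, -28,6,0,0,0,0, -32,7,0,0,0,0, -26,6,0,0,0,0, -14,3,0,0,0,0, -6,1,0,0,0,0, 0,0,0,0,0,0]' 0.95;  python3 go.py 450 -196.8 80
```

```text
[ 450.2 -199.1   40. ] [ 418.2 -200.6   34. ] [ 482.7 -201.9   34. ]
t: 29.25
tcp_pos: [448.0, -194.7, 133.9]
tool_rot: [0.707, 0.707, -0.002, -0.003]
contact_force: [0.6, 0.8, 0.2]
finger_gap: 85.8
t 29.25 tcp [ 448.  -194.7  133.9] gap 85.8 F [0.6 0.8 0.2]
shift [-2.1  2.4 53.9] turn [-0.46 -0.08  0.06] j7 2.11
```

```bash
python3 -m handwheel '[-2,2,6,-0.4,0,0, 0,0,14,0,0,0, 0,0,16,0,0,0, 0,0,12,0,0,0, 0,0,0,0,0,0]';  python3 go.py 450 -197 34.5
```

```text
t: 29.88
tcp_pos: [449.6, -193.4, 81.9]
tool_rot: [0.705, 0.709, 0.001, -0.002]
contact_force: [0.0, -0.5, 1.0]
finger_gap: 85.8
t 29.875 tcp [ 449.6 -193.4   81.9] gap 85.8 F [ 0.  -0.5  1. ]
shift [-3.8  0.5 47.4] turn [-0.1  -0.19  0.28] j7 2.17
```

```bash
python3 -m handwheel '[-3.5,0.5,4,0,-0.2,0, 0,0,9,0,0,0, 0,0,10,0,0,0, 0,0,9,0,0,0, 0,0,5,0,0,0, 0,0,0,0,0,0]';  python3 go.py 450 -197 34.5
```

```text
t: 30.62
tcp_pos: [450.5, -197.3, 42.7]
tool_rot: [0.705, 0.709, -0.001, -0.0]
contact_force: [-0.1, 0.4, 0.5]
finger_gap: 86.2
t 30.625 tcp [ 450.5 -197.3   42.7] gap 86.2 F [-0.1  0.4  0.5]
shift [ 0.3 -0.5  8.2] turn [-0.05  0.04  0.29] j7 2.22
```

```bash
python3 -m handwheel '[0.2,-0.5,4,0,0,0, 0,0,3,0,0,0, 0,0,0,0,0,0]';  python3 go.py 450 -197 34.5
```

```text
t: 31.0
tcp_pos: [450.2, -197.2, 35.5]
tool_rot: [0.705, 0.709, -0.0, 0.0]
contact_force: [0.1, -0.4, -0.3]
finger_gap: 85.9
t 31.0 tcp [ 450.2 -197.2   35.5] gap 85.9 F [ 0.1 -0.4 -0.3]
shift [ 0.2 -0.2  1. ] turn [-0.01  0.05  0.28] j7 2.23
```

```bash
python3 -m handwheel '[0,0,0.5,0,0,0, 0,0,0,0,0,0, 0,0,0,0,0,0, 0,0,0,0,0,0, 0,0,0,0,0,0]' -1 45;  python3 go.py 450 -197 34.5; python3 -m handwheel '[0,0,-4,0,0,0, 0,0,-9,0,0,0, 0,0,-12,0,0,0, 0,0,-14,0,0,0, 0,0,-8,0,0,0, 0,0,0,0,0,0]'; python3 go.py 590.8 -154.8 80
python3 - <<'E'
from h import *
p,d=optics.camera("side"); q=cv2.resize(p[120:320,180:400],None,fx=3,fy=3); cv2.imwrite("pics/s13.png",q[:,:,::-1])
p,d=optics.camera("wrist"); q=cv2.resize(p[120:300,220:440],None,fx=3.4,fy=3.3);q=cv2.convertScaleAbs(q,alpha=2.); cv2.imwrite("pics/w13.png",q[:,:,::-1])
E
```

```text
t: 31.62
tcp_pos: [450.4, -196.9, 35.2]
tool_rot: [0.705, 0.709, -0.0, 0.0]
contact_force: [0.1, 0.3, -0.1]
finger_gap: 63.6
t 31.625 tcp [ 450.4 -196.9   35.2] gap 63.6 F [ 0.1  0.3 -0.1]
shift [-0.1 -0.4  0.7] turn [0.01 0.04 0.3 ] j7 2.23
t: 32.38
tcp_pos: [450.0, -196.9, 85.9]
tool_rot: [0.705, 0.709, -0.0, 0.0]
contact_force: [-0.3, -0.4, -3.8]
finger_gap: 63.5
t 32.375 tcp [ 450.  -196.9   85.9] gap 63.5 F [-0.3 -0.4 -3.8]
shift [ 41.4 141.    5.9] turn [0.01 0.04 0.29] j7 2.17
```

View pics/s13.png

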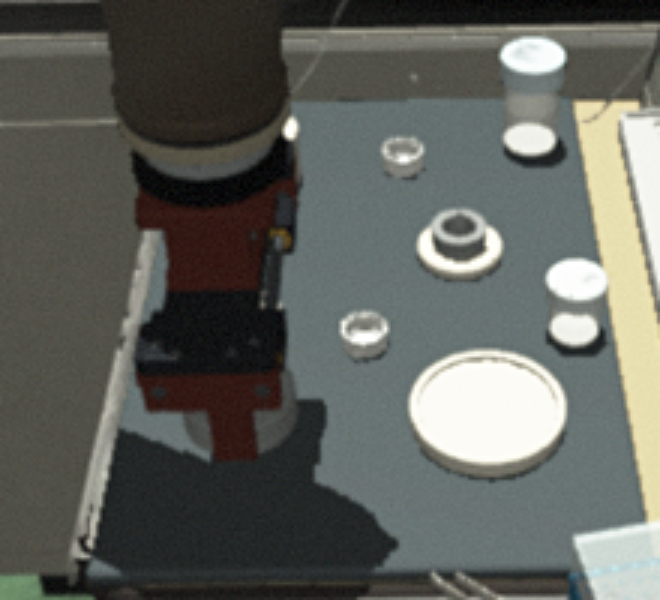

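View pics/w13.png

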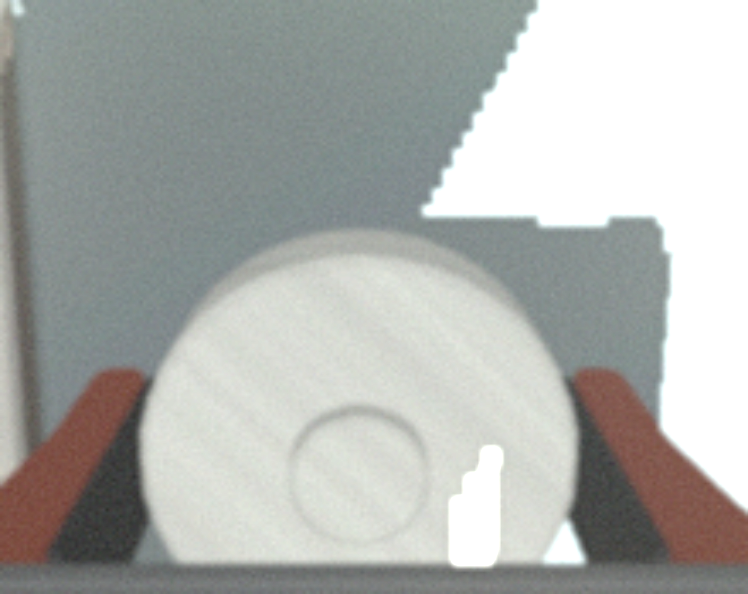

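```bash
python3 - <<'E'
from h import *
c=cam("top"); d=np.load("pics/top0.npz")["d"]
for u,v in [(437,135),(445,158),(460,150),(465,130),(492,118)]: print(u,v,np.round(dep(c,u,v,d[v,u])))
E
python3 -m handwheel '[4,15,0,0,0,0, 8,28,0,0,0,0, 9,32,0,0,0,0, 8,28,0,0,0,0, 5,17,0,0,0,0, 3,8,0,0,0,0, 0,0,0,0,0,0]';  python3 go.py 590.8 -154.8 75
```

```text
437 135 [ 679. -284.   53.]
445 158 [ 628. -304.   39.]
460 150 [ 637. -326.   75.]
465 130 [ 682. -340.   76.]
492 118 [ 731. -432.    3.]
t: 33.35
tcp_pos: [584.9, -154.3, 80.7]
tool_rot: [0.705, 0.71, -0.001, -0.002]
contact_force: [-0.2, -0.5, -3.2]
finger_gap: 63.4
t 33.35 tcp [ 584.9 -154.3   80.7] gap 63.4 F [-0.2 -0.5 -3.2]
shift [-0.6  6.   5.7] turn [-0.28 -0.07  0.42] j7 2.05
```

```bash
python3 -m handwheel '[-0.5,5,3,-0.3,0,0.3, 0,1,4,0,0,0, 0,0,4,0,0,0, 0,0,0,0,0,0]';  python3 go.py 590.8 -154.8 50
python3 - <<'E'
from h import *
s=monitor.observe();p,d=optics.camera("wrist"); q=cv2.resize(p[100:300,200:460],None,fx=3,fy=3);q=cv2.convertScaleAbs(q,alpha=1.5); cv2.imwrite("pics/w14.png",q[:,:,::-1])
c=cam("wrist",s)
for a in range(200,341,20):
  print(a,((proj(c,[590.8+47*np.sin(np.radians(a)),-154.8+47*np.cos(np.radians(a)),26])-[200,100])*3).round())
p,d=optics.camera("side"); q=cv2.resize(p[170:320,260:420],None,fx=4,fy=4); cv2.imwrite("pics/s14.png",q[:,:,::-1])
E
```

```text
t: 33.85
tcp_pos: [589.2, -155.9, 68.6]
tool_rot: [0.707, 0.707, 0.0, -0.001]
contact_force: [1.1, 0.2, -3.7]
finger_gap: 63.4
t 33.85 tcp [ 589.2 -155.9   68.6] gap 63.4 F [ 1.1  0.2 -3.7]
shift [ 1.   1.6 18.6] turn [-0.07 -0.08 -0.04] j7 2.05
200 [161. 340.]
220 [198. 272.]
240 [259. 219.]
260 [337. 191.]
280 [421. 191.]
300 [499. 219.]
320 [560. 272.]
340 [597. 340.]
```

View pics/w14.png

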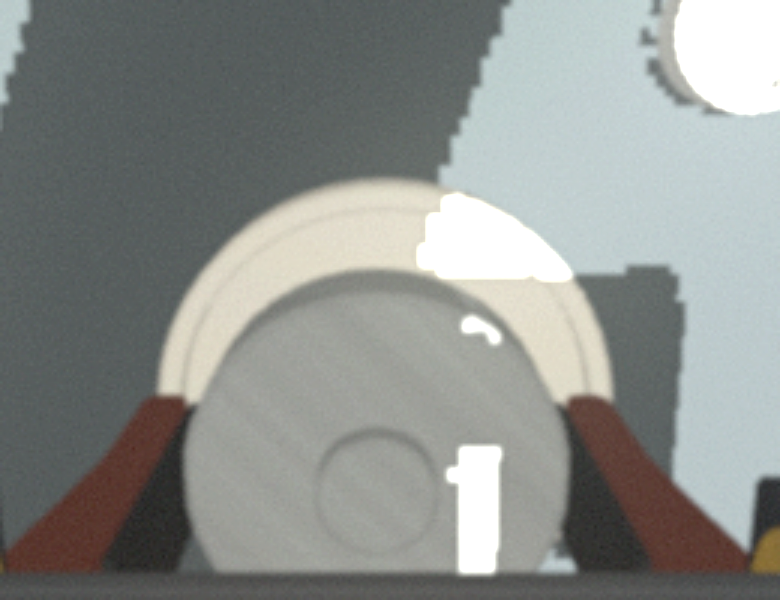

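View pics/s14.png

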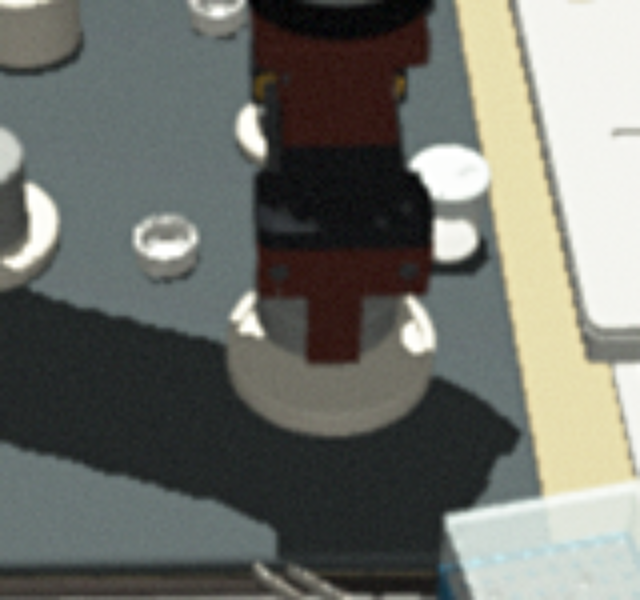

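```bash
python3 -m handwheel '[1.5,0.8,4,0,0,0, 0,0,6,0,0,0, 0,0,5,0,0,0, 0,0,3,0,0,0, 0,0,0,0,0,0]';  python3 go.py 590 -154.2 45.2
```

```text
t: 34.58
tcp_pos: [590.3, -154.1, 49.7]
tool_rot: [0.707, 0.707, 0.0, -0.001]
contact_force: [0.6, -0.2, -3.4]
finger_gap: 63.0
t 34.575 tcp [ 590.3 -154.1   49.7] gap 63.0 F [ 0.6 -0.2 -3.4]
shift [-0.1 -0.3  4.5] turn [-0.03 -0.07 -0.02] j7 2.06
```

```bash
python3 -m handwheel '[0,0,2,0,0,0, 0,0,1.5,0,0,0, 0,0,1,0,0,0, 0,0,0.6,0,0,0]';  python3 go.py 590 -154.2 45.2
```

```text
t: 35.08
tcp_pos: [590.6, -154.3, 45.3]
tool_rot: [0.707, 0.707, 0.001, -0.0]
contact_force: [-3.8, 1.6, 7.7]
finger_gap: 63.3
t 35.075 tcp [ 590.6 -154.3   45.3] gap 63.3 F [-3.8  1.6  7.7]
shift [ 0.1 -0.6  0.1] turn [ 0.01 -0.09 -0.03] j7 2.06
```

```bash
python3 -m handwheel '[0,0,-0.3,0,0,0, 0,0,0,0,0,0, 0,0,0,0,0,0]' 0.75; python3 go.py 590 -154 150; python3 -m handwheel '[0,0,-6,0,0,0, 0,0,-20,0,0,0, 0,0,-35,0,0,0, 0,0,-40,0,0,0, 0,-10,-40,0,0,0, 0,-40,-30,0,0,0, 0,-40,0,0,0,0, 0,-20,0,0,0,0, 0,0,0,0,0,0]'
python3 - <<'E'
from h import *
p,d=optics.camera("side"); q=cv2.resize(p[120:320,180:400],None,fx=3,fy=3); cv2.imwrite("pics/s15.png",q[:,:,::-1]);np.savez("pics/s15.npz",p=p)
p,d=optics.camera("top"); q=cv2.resize(p[130:285,220:440],None,fx=3.6,fy=3.6); cv2.imwrite("pics/t15.png",q[:,:,::-1])
E
```

```text
t: 35.45
tcp_pos: [591.9, -154.7, 46.6]
tool_rot: [0.707, 0.707, 0.001, 0.001]
contact_force: [0.4, 0.1, 0.9]
finger_gap: 77.2
t 35.45 tcp [ 591.9 -154.7   46.6] gap 77.2 F [0.4 0.1 0.9]
shift [   0.8   -1.5 -103.4] turn [ 0.18 -0.05 -0.03] j7 2.06
t: 36.58
tcp_pos: [479.7, -156.4, 233.1]
tool_rot: [0.708, 0.706, 0.005, 0.005]
contact_force: [0.4, 0.5, -0.2]
finger_gap: 76.8
```

View pics/s15.png

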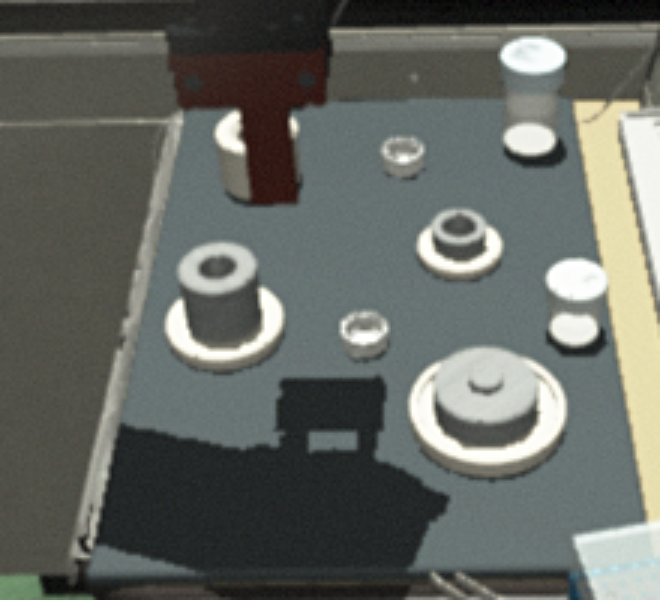

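View pics/t15.png

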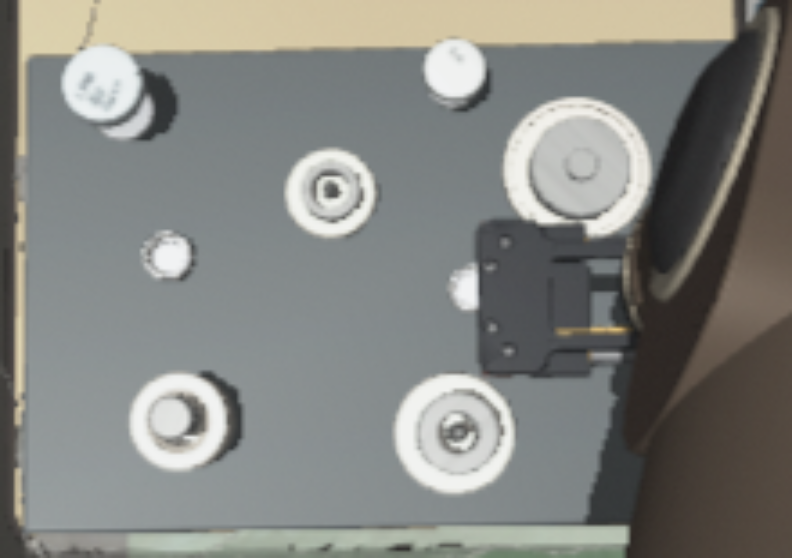

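All four parts are on their holders: base in the nest (485,400 in the side view), sleeve (220,295), ring (459,238) and plunger (175,418 in the top view). Both jars are unmoved. I'll let the arm settle and hand in.

```bash
python3 -m handwheel '[0,0,0,0,0,0, 0,0,0,0,0,0, 0,0,0,0,0,0, 0,0,0,0,0,0]'; python3 -c "
from station import r
print(r.sign_off())"
```

```text
t: 37.17
tcp_pos: [483.1, -156.0, 231.9]
tool_rot: [0.707, 0.707, 0.004, 0.005]
contact_force: [0.2, -0.7, -1.0]
finger_gap: 76.8
the job is handed in; nothing more can be done
None
```

The die is apart and every part is on its own holder. I took it down in order: plunger, stop ring, sleeve, base. The job was handed in at about 37 s of the 96 s allowed.

- **Placing:** I lowered each part until the wrist force showed it had touched down (about 3 to 9 N) before letting go. The gripper is now raised well clear of everything.
- **Last pictures:** The top and side views show the plunger stem-down in the block, and the ring and sleeve flat on their feet around the pin and post. The base lies spigot up inside the nest rim. In the last side picture the gripper hid the plunger, so that check rests on the top view and an earlier side view.
- **Jars:** Both sample jars look to be where they started, judged by eye rather than measured.
- **Measurement differences:** The camera positions disagreed by 1–2 mm, well inside the clearances. The ring read 36.7 mm across the jaws instead of 38 mm, but the wrist picture showed it sitting flat between the pads. No check failed.

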